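# Turn out the washed tool bits and hang the tins to dry

### The job

Shut the rack of tool bits with the loose orange cover while it leans in its stand, then hold cover and rack together, turn both over onto the sloping bed of the drain tray without spilling a bit, and lift the rack away so that the bits lie on the cover; put the empty rack on the red mat, fin up. Hang every green tin upside down on a drying peg of its own, then leave everything at rest. Do not disturb the tool holder or the blue pot, and let no bit fall.

Things in the scene. Friction and masses are not known exactly. Their poses are not given: they have to be found in the camera images.
- rack: Aluminium bit rack, 102 (x) x 58 (y, sides at +-29) x 18 mm, about 0.25 kg empty, three open grooves 94 x 14 x 14 deep along x. Origin: centre of its base's outside; +z points out of the grooves, whose rim is at z = 18 mm. At the start it leans in its stand, +x up the slope, +z towards the robot's side and 15 degrees above level.
- fin (a point): Middle of the outer edge of the rack's black fin, at rack (0, 0, -24 mm). The fin is 12 thick (y), 60 long (x) and 24 high, on the base's outside: the handle for lifting the rack when it lies face down.
- cover: Loose orange cover plate, 102 (x, +-51) x 60 (y -25 to +35) x 4 mm (z 0 to 4), about 0.1 kg. Origin on its inner face. Shutting the rack, its axes are parallel to the rack's and its origin is at rack (0, 0, 18 mm), y free by 2 mm either way. At the start it leans on the cover stand, +x up, inner face to the back.
- ear (a point): Middle of the cover's broad end, at cover (41.5, 1.5, 2 mm): an ear (x 32 to 51) widens the plate here to y -32 to +35, past the rack's sides, so that the cover alone can be gripped across its edges (67 mm).
- flange (a point): Middle of the cover's flange, at cover (18, 33, -8 mm): 40 long (x), 4 thick (y 31 to 35), 16 deep (z 0 to -16), beside the rack's +y side. Fingers closed on it and on the rack's bare -y side (62 mm; the plate ends 4 mm short of that side) clamp cover and rack together.
- rack_stand: Fixed stand. Origin on the table; the rack's origin is at (0, 0, 85 mm), rack z = (-sin75, 0, cos75 deg), rack x = (cos75, 0, sin75), same y. Behind the rack two rails (|y| 12 to 22) and posts (x 30 to 38, to 90 high). A ledge under the rack's lower end is 34 mm deep from the rack's back and falls 15 degrees towards it, so the cover stands on it too, leaning on the rack.
- cover_stand: Fixed stand for the cover, the same leaning form with a 16 mm deep ledge; at the start the cover's origin is at (0, 0, 85 mm) in it, leaning at the same 75 degrees.
- tray: Fixed steel drain tray, 190 (x) x 150 (y) mm, walls 18 high. Origin: centre of underside. Along its middle a raised grey slatted bed, 140 long (x), only 44 wide (y), so fingers pass beside it.
- bed (a point): Centre of the bed's top surface, 75 mm above the table. The bed falls 15 degrees towards the tray's +x (its normal is (sin15, 0, cos15) in the tray frame) and has a 4 mm high stop across its low end, 70 mm down. Meant place of the turned-over cover: outer face down, +x end up the slope, centred.
- rack_mat: Red mat, 140 x 110 x 3 mm, flat on the table: where the empty rack goes, face down (fin up). Origin: centre of underside.
- pegs: Wooden base 70 (x) x 250 (y) x 12 mm, fixed, with three upright drying pegs at y = -90, 0, +90 mm, 18 mm thick with a 32 mm wide white head. Origin: centre of underside.
- peg0 (a point): Top of drying peg 0, 94 mm above the table; a tin hung on it rests with its inner floor on this point, rim 11 mm clear of the base.
- peg1 (a point): Top of drying peg 1, 94 mm above the table; a tin hung on it rests with its inner floor on this point, rim 11 mm clear of the base.
- peg2 (a point): Top of drying peg 2, 94 mm above the table; a tin hung on it rests with its inner floor on this point, rim 11 mm clear of the base.
- bit0: Brass-coloured square tool bit, 12 x 12 x 90 mm (x), 0.09 kg; origin: centre of one long face (the one towards the groove floor at the start; z points away from it). It may be absent.
- bit1: Brass-coloured square tool bit, 12 x 12 x 90 mm (x), 0.09 kg; origin: centre of one long face (the one towards the groove floor at the start; z points away from it). It may be absent.
- bit2: Brass-coloured square tool bit, 12 x 12 x 90 mm (x), 0.09 kg; origin: centre of one long face (the one towards the groove floor at the start; z points away from it). It may be absent.
- tin0: Green square tin, 50 x 50 x 75 mm, walls and floor 3 mm, 0.11 kg. Origin: centre of the outside of its floor; +z points along its axis to the open mouth (75 mm). At the start it lies on its side with the mouth roughly towards the robot. It may be absent, and may get knocked aside.
- tin1: Green square tin, 50 x 50 x 75 mm, walls and floor 3 mm, 0.11 kg. Origin: centre of the outside of its floor; +z points along its axis to the open mouth (75 mm). At the start it lies on its side with the mouth roughly towards the robot. It may be absent, and may get knocked aside.
- tin2: Green square tin, 50 x 50 x 75 mm, walls and floor 3 mm, 0.11 kg. Origin: centre of the outside of its floor; +z points along its axis to the open mouth (75 mm). At the start it lies on its side with the mouth roughly towards the robot. It may be absent, and may get knocked aside.
- holder: Dark steel tool holder standing on the table, 62 mm wide, 88 high; to be left alone. Origin: centre of underside.
- pot: Blue plastic pot, 60 mm wide, 50 high; to be left alone. Origin: centre of underside.
Mind the look-alikes: they are no part of the job. What is shaped like the tin1 but yellow is not meant.

How it is judged (in metres and radians):
On the way, in this order (a step that is already met when the one before it is completed fails the run):
1. the cover shuts the rack while the rack leans in its stand, bits inside (x of cover in the frame of rack between -0.012 and 0.012 m and y of cover in the frame of rack between -0.01 and 0.01 m and z of cover in the frame of rack between 0.012 and 0.026 m and angle between the z axis of cover and the z axis of rack, either way round below 0.14 rad and z of bit0 in the frame of rack between -0.002 and 0.012 m and x of bit0 in the frame of rack between -0.02 and 0.02 m and y of bit0 in the frame of rack between -0.03 and 0.03 m and z of bit1 in the frame of rack between -0.002 and 0.012 m and x of bit1 in the frame of rack between -0.02 and 0.02 m and y of bit1 in the frame of rack between -0.03 and 0.03 m and z of bit2 in the frame of rack between -0.002 and 0.012 m and x of bit2 in the frame of rack between -0.02 and 0.02 m and y of bit2 in the frame of rack between -0.03 and 0.03 m and angle between rack's own z axis and vertical below 1.5 rad and horizontal distance between rack and rack_stand below 0.02 m), for 0.2 s.
2. rack and cover, still shut with the bits inside, lie turned over on the tray's bed (x of cover in the frame of rack between -0.012 and 0.012 m and y of cover in the frame of rack between -0.01 and 0.01 m and z of cover in the frame of rack between 0.012 and 0.026 m and angle between the z axis of cover and the z axis of rack, either way round below 0.14 rad and z of bit0 in the frame of rack between -0.002 and 0.012 m and x of bit0 in the frame of rack between -0.02 and 0.02 m and y of bit0 in the frame of rack between -0.03 and 0.03 m and z of bit1 in the frame of rack between -0.002 and 0.012 m and x of bit1 in the frame of rack between -0.02 and 0.02 m and y of bit1 in the frame of rack between -0.03 and 0.03 m and z of bit2 in the frame of rack between -0.002 and 0.012 m and x of bit2 in the frame of rack between -0.02 and 0.02 m and y of bit2 in the frame of rack between -0.03 and 0.03 m and angle between cover's own z axis and vertical above 2.75 rad and distance between cover and bed below 0.035 m and angle between rack's own z axis and vertical above 2.7 rad and linear speed of rack below 0.03 m/s), for 0.2 s.
At the end, for the whole second after the job is handed in: bits at rest on the inner face of the cover, cover outer face down on the tray bed (within 35 mm of its centre); rack fin up on the red mat (middles within 55 mm); every tin upside down (within 0.15 rad) on a peg, its floor within 24 mm of the peg top (z of bit0 in the frame of cover between -0.022 and 0.006 m and x of bit0 in the frame of cover between -0.05 and 0.05 m and y of bit0 in the frame of cover between -0.035 and 0.042 m and linear speed of each of bit0, bit1, bit2, rack, tin0, tin1, tin2 below 0.02 m/s and z of bit1 in the frame of cover between -0.022 and 0.006 m and x of bit1 in the frame of cover between -0.05 and 0.05 m and y of bit1 in the frame of cover between -0.035 and 0.042 m and z of bit2 in the frame of cover between -0.022 and 0.006 m and x of bit2 in the frame of cover between -0.05 and 0.05 m and y of bit2 in the frame of cover between -0.035 and 0.042 m and angle between cover's own z axis and vertical above 2.75 rad and distance between cover and bed below 0.035 m and horizontal distance between rack and rack_mat below 0.055 m and height (world z) of rack below 0.05 m and angle between rack's own z axis and vertical above 2.95 rad and angle between each of tin0, tin1, tin2's own z axis and vertical above 2.99 rad and ((horizontal distance between tin0 and peg0 below 0.02 m and distance between tin0 and peg0 below 0.024 m) or (horizontal distance between tin0 and peg1 below 0.02 m and distance between tin0 and peg1 below 0.024 m) or (horizontal distance between tin0 and peg2 below 0.02 m and distance between tin0 and peg2 below 0.024 m)) and ((horizontal distance between tin1 and peg0 below 0.02 m and distance between tin1 and peg0 below 0.024 m) or (horizontal distance between tin1 and peg1 below 0.02 m and distance between tin1 and peg1 below 0.024 m) or (horizontal distance between tin1 and peg2 below 0.02 m and distance between tin1 and peg2 below 0.024 m)) and ((horizontal distance between tin2 and peg0 below 0.02 m and distance between tin2 and peg0 below 0.024 m) or (horizontal distance between tin2 and peg1 below 0.02 m and distance between tin2 and peg1 below 0.024 m) or (horizontal distance between tin2 and peg2 below 0.02 m and distance between tin2 and peg2 below 0.024 m))); the robot touches nothing.
It fails at once if a tool bit falls off (its origin lower than 35 mm above the table) (height (world z) of any of bit0, bit1, bit2 below 0.035 m).
It fails at once if the holder is disturbed (moved over 25 mm) (distance of holder from where it was at the start of the episode above 0.025 m).
It fails at once if the pot is disturbed (moved over 25 mm) (distance of pot from where it was at the start of the episode above 0.025 m).
Of bit0, bit1, bit2 only 1 to 3 are there at a start; the rules pass over those that are not, and their reading is None.
Of tin0, tin1, tin2 only 2 to 3 are there at a start; the rules pass over those that are not, and their reading is None.
At some moment in a run one of tin0, tin1, tin2 may be knocked a few centimetres aside while the robot is not near it.
It also fails if it takes over 210 s, if anything falls off the work surface, if the arm or the gripper's body presses on something with over 40 N, if the wrist force passes 120 N, or if a joint passes its speed limit or range.

### The arm

A 6-joint arm with a two-finger parallel gripper is mounted at the origin on the work surface. World frame = base frame: x ahead of the robot, y to its left, z up, the work surface at z = 0. Lengths are in mm, angles in rad, forces in N, time in s.
With the tool pointing down it reaches from about 350 to 775 mm from the base axis. Payload 7.3 kg.
Tool frame: the origin (TCP) lies at the very end of the fingers, on their centre line; the grasp point (between the pads) lies 19 mm behind it; z points along the fingers, y is the direction in which the jaws open and shut (so a half turn about z gives the same grasp; the last joint's range is limited). The gripper opens to 92 mm and grips with 3 to 60 N. Pads are 19 mm wide; open, the fingers measure 130 mm over their backs; the gripper's body (75 mm by 190 mm) begins 47 mm behind the grasp point.
Start: joints at [-1.429, 0.342, 1.524, -0, 1.275, -0.146], TCP at [149.04, -503.422, 204.241] pointing down, gripper open.
Joint ranges: [-2.53, 2.53], [-0.77, 2.02], [0.04, 2.7], [-1, 4.14], [0.28, 2.66], [-3.11, 3.11]. Speed limits (rad/s): [2.57, 2.57, 3.14, 3.14, 3.14, 3.14].

### API

Orientations are given as [roll, pitch, yaw] about the fixed x, y, z axes, in that order (R = Rz(yaw) Ry(pitch) Rx(roll)).
In Python, from plant import bot gives the robot as it stands.
- The arm moves only by the tool arm_command, never from a script. Its argument "targets" is a list of rows, each an object of numbers: "x", "y", "z": the shift along the world's x, y, z in cm; "roll": the turn about the world's z in rad. In form: [{"x": .., "y": .., "z": .., "roll": ..}, ...]. A call has 1 to 8 rows; each row is the pose to reach, as a shift and turn from the pose commanded when the call began; what a row does not reach only later rows make up. A row lasts 1/12 s, in which the tool goes at most 41.7 mm and 7.16 degrees, less where a joint would pass 70% of its speed; a pose out of reach is approached as far as the arm can. A call with a gripper value outside its range is refused whole. "fingers" is the opening, from 0 (shut) to 1 (fully open), set as the call begins (left out, the last holds). The fingers move at their own pace and stop on an object; the grip force is fixed at half the most. Time passes only in rows, so rows that repeat a pose let the fingers close. It gives the time, the measured TCP pose, the force and the opening at its end, in the units of the state.
- bot.get_obs(): the state, without advancing time (a new reading comes with each control period).
- bot.capture(name): name is "scene" or "top" or "wrist"; returns a dict with "img" (480x640x3 uint8, blue, green, red), "fx", "fy", "cx", "cy" (pixels), "position" and "rotation" of the camera in the world; the wrist camera has in their place "hand_eye" (4x4, takes a point from camera to tool coordinates, whose origin is the TCP and whose axes are the flange's). Camera axes: x right, y down, z forward; pixel columns grow to the right and rows downward; lengths in mm; the calibration is good to about 2 mm. A picture is of the moment at which its call begins: read the wrist's pose just before it. There is no depth.
- bot.close_job(): hands the job in, once; it reports no verdict.
The state is a dict: "time": time; "joint_positions": joint angles; "dq": joint speeds; "tau": joint torques, N m; "tool_pos": TCP position; "tcp_rot": TCP orientation; "contact_force": force on the tool from outside, world axes, zero at the start; "moment": the same for the moment, N m; "grip_width": finger opening in mm.
Only numpy, scipy, OpenCV 4.12 (cv2) and the standard library are available. Lean on these libraries where they do the work, as an engineer would, in place of code of your own. Each camera call takes 0.05 s, during which the arm holds its last target.

## Working session

There is one attempt and no reset: what is moved stays moved. The work goes in short steps, Python scripts to look and compute and a tool call to move; the robot and the scene stay as the last step left them, time stands still between calls to the robot, and variables do not carry over. Pictures are saved under pics/ and viewed, and the job is handed in when it is done.

Besides the shell and the picture viewer there is one more tool, called after "Request:" as a command line: name --argument value ..., lists and objects as JSON in quotes. arm_command: Moves the arm, as the interface text tells. Its arguments: {"type":"object","properties":{"targets":{"type":"array","items":{"type":"object","properties":{"x":{"type":"number"},"y":{"type":"number"},"z":{"type":"number"},"roll":{"type":"number"}}}},"fingers":{"type":"number"}},"required":["targets"]}

```bash
ls -la; mkdir -p pics
cat > h.py <<'E'
import numpy as np,cv2
from plant import bot
def snap(n,f=None,crop=None,scale=1):
    c=bot.capture(n); im=c["img"]
    if f:
        o=im if crop is None else im[crop[1]:crop[3],crop[0]:crop[2]]
        if scale!=1:o=cv2.resize(o,None,fx=scale,fy=scale,interpolation=cv2.INTER_CUBIC)
        cv2.imwrite("pics/"+f,o)
    return c
def ray(c,u,v):
    d=np.array([(u-c["cx"])/c["fx"],(v-c["cy"])/c["fy"],1.])
    return np.array(c["position"],float),np.array(c["rotation"],float)@d
def onz(c,u,v,z):
    p,d=ray(c,u,v); return p+d*(z-p[2])/d[2]
def proj(c,P):
    q=np.array(c["rotation"]).T@(np.array(P,float)-np.array(c["position"])); return np.array([c["fx"]*q[0]/q[2]+c["cx"],c["fy"]*q[1]/q[2]+c["cy"]])
E
python3 - <<'E'
from h import *
np.set_printoptions(precision=3,suppress=True)
print(bot.get_obs())
for n in("scene","top","wrist"):
    c=snap(n,n+"0.png"); print(n,{k:(np.array(v) if k!="img" else 0) for k,v in c.items()})
E
```

```text
total 12
drwxr-xr-x  3 agent agent 4096 Dec  7 16:03 .
drwxr-xr-x 23 root  root  4096 Dec  7 16:03 ..
drwxr-xr-x  2 agent agent 4096 Dec  7 16:03 pics
{'time': 0.0, 'joint_positions': array([-1.429,  0.343,  1.525, -0.   ,  1.275, -0.146]), 'dq': array([-0.002,  0.   , -0.   , -0.001, -0.   ,  0.002]), 'tau': array([  0.002, -43.123, -24.422,   0.072,   0.056,  -0.   ]), 'tool_pos': array([ 148.953, -502.954,  203.543]), 'tcp_rot': array([-3.14 , -0.   ,  0.288]), 'contact_force': array([ 0.272, -0.24 ,  1.212]), 'moment': array([0.02 , 0.014, 0.057]), 'grip_width': 91.64133659517721}
scene {'img': 0, 'fx': array(539.259), 'fy': array(539.259), 'cx': array(316.194), 'cy': array(236.596), 'position': array([1411.679,  -99.698,  807.595]), 'rotation': array([-2.247, -0.012,  1.523])}
top {'img': 0, 'fx': array(488.407), 'fy': array(488.407), 'cx': array(318.521), 'cy': array(244.784), 'position': array([ 345.865,  -54.701, 1285.606]), 'rotation': array([-2.988, -0.001, -1.566])}
wrist {'img': 0, 'fx': array(333.728), 'fy': array(333.728), 'cx': array(318.598), 'cy': array(240.872), 'hand_eye': array([[   0.   ,   -0.967,   -0.256,   69.944],
       [   1.   ,   -0.   ,    0.001,    0.562],
       [  -0.001,   -0.256,    0.967, -180.996],
       [   0.   ,    0.   ,    0.   ,    1.   ]])}
```

```bash
cat >> h.py <<'E'
from scipy.spatial.transform import Rotation as Ro
_s=snap
def snap(n,f=None,crop=None,scale=1):
    o=bot.get_obs(); c=_s(n,f,crop,scale)
    if n=="wrist":
        T=np.eye(4);T[:3,:3]=Ro.from_euler("xyz",o["tcp_rot"]).as_matrix();T[:3,3]=o["tool_pos"]
        W=T@np.array(c["hand_eye"]);c["position"]=W[:3,3];c["rotation"]=W[:3,:3]
    elif np.ndim(c["rotation"])==1: c["rotation"]=Ro.from_euler("xyz",c["rotation"]).as_matrix()
    return c
def tri(c1,p1,c2,p2):
    a,d=ray(c1,*p1);b,e=ray(c2,*p2);d=d/np.linalg.norm(d);e=e/np.linalg.norm(e)
    t=np.linalg.lstsq(np.stack([d,-e],1),b-a,rcond=None)[0]
    P,Q=a+d*t[0],b+e*t[1];return (P+Q)/2,np.linalg.norm(P-Q)
E
python3 - <<'E'
from h import *
np.set_printoptions(precision=1,suppress=True)
t=snap("top","t_l.png",(110,165,330,305),3.6); s=snap("scene","s_l.png",(300,190,550,370),3.2)
snap("top","t_r.png",(320,210,520,360),3.8)
hsv=cv2.cvtColor(t["img"],cv2.COLOR_BGR2HSV)
for nm,lo,hi,z in(("green",(55,80,30),(90,255,255),50),("red",(0,150,80),(6,255,255),3),("yellow",(22,120,120),(35,255,255),50),("orange",(8,150,120),(18,255,255),100),("wood",(10,60,120),(20,150,255),12),("blue",(100,150,60),(118,255,255),4)):
    m=cv2.inRange(hsv,lo,hi)
    for c in cv2.findContours(m,cv2.RETR_EXTERNAL,cv2.CHAIN_APPROX_NONE)[0]:
        if cv2.contourArea(c)<120: continue
        b=cv2.boxPoints(cv2.minAreaRect(c)); W=np.array([onz(t,*p,z)[:2] for p in b])
        print(nm,cv2.contourArea(c),"px",b.mean(0),"world",W.mean(0),"corners",W.tolist() and W.round().astype(int).tolist())
E
```

```text
green 580.0 px [345.1 291.4] world [ 419.  -123.3] corners [[455, -94], [460, -146], [383, -152], [378, -101]]
green 576.5 px [400.4 285.1] world [ 435.5 -263.2] corners [[467, -230], [479, -282], [404, -296], [393, -244]]
green 572.5 px [452. 280.] world [ 448.9 -394.1] corners [[411, -368], [487, -370], [487, -421], [411, -418]]
red 2966.0 px [545. 385.] world [ 186.8 -633.9] corners [[258, -562], [259, -716], [116, -705], [115, -553]]
red 2047.0 px [222.4 206.8] world [647.5 203.3] corners [[709, 272], [727, 160], [585, 136], [568, 245]]
yellow 692.0 px [394.  336.5] world [ 307.5 -244.6] corners [[270, -212], [349, -219], [345, -277], [266, -269]]
yellow 726.0 px [482.5 236.3] world [ 561.6 -476.9] corners [[577, -425], [602, -517], [547, -529], [522, -437]]
orange 445.0 px [140.5 265.5] world [476.7 378.4] corners [[455, 424], [502, 425], [499, 333], [451, 332]]
wood 148.0 px [398.9 239.2] world [ 559.4 -268.3] corners [[583, -137], [612, -393], [535, -398], [507, -145]]
blue 512.5 px [154.2 268.8] world [479. 377.] corners [[536, 420], [542, 350], [421, 334], [416, 404]]
blue 145.5 px [223.5 252.8] world [521.9 195.8] corners [[501, 231], [550, 227], [543, 161], [494, 165]]
blue 380.0 px [164.  187.5] world [699.4 362.7] corners [[699, 405], [743, 365], [700, 321], [656, 360]]
blue 2430.5 px [575.3 248. ] world [ 556.9 -737.5] corners [[946, -722], [949, -753], [167, -751], [165, -724]]
blue 3012.5 px [ 13.5 288.6] world [454.4 742. ] corners [[-42, 756], [954, 759], [950, 726], [-44, 727]]
blue 32808.5 px [319.5  27. ] world [1174.   -56.7] corners [[1253, 864], [1263, -976], [1095, -960], [1086, 846]]
```

Request:
arm_command --targets '[{"x":25,"y":20,"z":16,"roll":-0.288},{"x":25,"y":20,"z":16,"roll":-0.288},{"x":25,"y":20,"z":16,"roll":-0.288},{"x":25,"y":20,"z":16,"roll":-0.288},{"x":25,"y":20,"z":16,"roll":-0.288},{"x":25,"y":20,"z":16,"roll":-0.288},{"x":25,"y":20,"z":16,"roll":-0.288},{"x":25,"y":20,"z":16,"roll":-0.288}]' --fingers 1

```text
time: 0.97
tool_pos: [380.7, -317.4, 352.9]
tcp_rot: [3.141, -0.0, -0.0]
contact_force: [0.6, -1.5, 0.2]
grip_width: 92.0
```

Request:
arm_command --targets '[{"x":4,"y":3},{"x":4,"y":3},{"x":4,"y":3}]'

```text
$.targets[0]: bad value
```

Run:
```python
from h import *
c=snap("wrist","w1.png"); print(bot.get_obs()["tool_pos"],bot.get_obs()["dq"].round(3))
np.save("w1.npy",c,allow_pickle=True)
```

```text
[ 385.94403589 -314.03423426  356.68401324] [-0.09  -0.021  0.07  -0.024 -0.094 -0.168]
```

Request:
arm_command --targets '[{"x":0,"y":32,"z":4,"roll":0},{"x":0,"y":32,"z":4,"roll":0},{"x":0,"y":32,"z":4,"roll":0},{"x":0,"y":32,"z":4,"roll":0},{"x":0,"y":32,"z":4,"roll":0},{"x":0,"y":32,"z":4,"roll":0},{"x":0,"y":32,"z":4,"roll":0},{"x":0,"y":32,"z":4,"roll":0}]'

```text
time: 1.68
tool_pos: [378.9, 3.6, 392.5]
tcp_rot: [-3.141, -0.001, 0.001]
contact_force: [0.8, -0.4, -0.0]
grip_width: 91.9
```

Request:
arm_command --targets '[{"x":-4,"y":27,"z":0,"roll":0},{"x":-4,"y":27,"z":0,"roll":0},{"x":-4,"y":27,"z":0,"roll":0},{"x":-4,"y":27,"z":0,"roll":0},{"x":-4,"y":27,"z":0,"roll":0},{"x":-4,"y":27,"z":0,"roll":0},{"x":-4,"y":27,"z":0,"roll":0},{"x":-4,"y":27,"z":0,"roll":0}]'

```text
time: 2.35
tool_pos: [338.5, 274.6, 391.1]
tcp_rot: [-3.141, 0.001, 0.005]
contact_force: [-0.1, -0.3, -0.1]
grip_width: 91.7
```

Run:
```python
from h import *
for i in range(2): c=snap("wrist","w2.png"); o=bot.get_obs();print(o["tool_pos"],o["tcp_rot"],o["dq"].round(3))
np.save("w2.npy",c,allow_pickle=True)
```

```text
[339.03753711 272.6048736  391.25488116] [3.14105018e+00 9.82314087e-04 4.00765132e-03] [-0.061 -0.026  0.018 -0.018  0.005 -0.029]
[339.38069071 271.33652174 391.41877611] [3.14062495e+00 6.59772090e-04 2.03278622e-03] [-0.043 -0.018  0.01  -0.005  0.001 -0.005]
```

```bash
python3 - <<'E'
from h import *
im=cv2.imread("pics/w2.png")
cv2.imwrite("pics/w2c.png",cv2.resize(im[40:170,180:310],None,fx=6,fy=6,interpolation=cv2.INTER_CUBIC)[:600,:800])
cv2.imwrite("pics/w2r.png",cv2.resize(im[45:145,330:430],None,fx=6,fy=6,interpolation=cv2.INTER_CUBIC))
s=snap("scene","s2.png")
im=s["img"]
cv2.imwrite("pics/s2c.png",cv2.resize(im[190:290,400:540],None,fx=5.7,fy=5.7,interpolation=cv2.INTER_CUBIC))
t=snap("top");im=t["img"]
cv2.imwrite("pics/t2c.png",cv2.resize(im[235:305,110:250],None,fx=5.7,fy=5.7,interpolation=cv2.INTER_CUBIC))
np.save("s.npy",s,allow_pickle=True);np.save("t.npy",t,allow_pickle=True)
E
python3 - <<'E'
from h import *
np.set_printoptions(precision=1,suppress=True)
w=np.load("w2.npy",allow_pickle=True).item();t=np.load("t.npy",allow_pickle=True).item();s=np.load("s.npy",allow_pickle=True).item()
W=lambda x,y,ox,oy,k:(ox+x/k-.5+.5/k,oy+y/k-.5+.5/k)
def rep(nm,c,pts,zs): 
    P=np.array([onz(c,*p,z)[:2] for p,z in zip(pts,zs)]);print(nm,P.tolist() and P.round(1).tolist(),"mean",P.mean(0));return P
rep("cov w",w,[W(150,277,180,40,6),W(485,232,180,40,6)],[134.8]*2)
rep("cov t",t,[W(67,147,110,235,5.7),W(233,127,110,235,5.7)],[134.8]*2)
rep("cov s",s,[W(735,93,400,190,5.7),W(560,107,400,190,5.7)],[134.8]*2)
z=[134.3,134.3,138.9,138.9]
rep("rack w",w,[W(178,145,330,45,6),W(470,170,330,45,6),W(462,268,330,45,6),W(172,245,330,45,6)],z)
rep("rack t",t,[W(515,103,110,235,5.7),W(658,115,110,235,5.7),W(655,158,110,235,5.7),W(510,147,110,235,5.7)],z)
rep("rack s",s,[W(258,135,400,190,5.7),W(95,133,400,190,5.7),W(95,88,400,190,5.7),W(255,92,400,190,5.7)],z)
# bases blue corners z~4
rep("cbase w",w,[W(540,127,180,40,6),(180+612/6,40+600/6)],[4,4])
rep("rbase w",w,[W(120,65,330,45,6),W(75,550,330,45,6),W(330,575,330,45,6)],[4]*3)
# wrist/scene triangulations
print(tri(w,W(150,277,180,40,6),s,W(735,93,400,190,5.7)),tri(w,W(178,145,330,45,6),s,W(258,135,400,190,5.7)),tri(w,W(470,170,330,45,6),s,W(95,133,400,190,5.7)))
E
```

```text
cov w [[486.1, 410.0], [494.7, 342.3]] mean [490.4 376.2]
cov t [[484.7, 411.8], [493.4, 343.2]] mean [489.  377.5]
cov s [[483.4, 413.0], [490.3, 343.3]] mean [486.8 378.1]
rack w [[505.7, 224.0], [501.4, 165.5], [482.5, 167.0], [486.5, 225.1]] mean [494.  195.4]
rack t [[504.1, 226.4], [499.3, 166.5], [480.7, 166.3], [485.0, 226.6]] mean [492.3 196.4]
rack s [[503.8, 225.0], [500.7, 164.4], [478.5, 168.1], [482.9, 228.0]] mean [491.5 196.4]
cbase w [[544.9, 348.0], [428.1, 331.7]] mean [486.5 339.9]
rbase w [[552.9, 225.0], [434.4, 233.9], [428.2, 164.4]] mean [471.8 207.8]
(array([486.1, 410.5, 136.6]), np.float64(2.0016605319067473)) (array([505.4, 224.3, 135.5]), np.float64(0.2589588500336778)) (array([501.2, 164.9, 134.3]), np.float64(1.30405305923519))
```

Request:
arm_command --targets '[{"x":14.8,"y":10.5,"z":-20,"roll":0.128},{"x":14.8,"y":10.5,"z":-20,"roll":0.128},{"x":14.8,"y":10.5,"z":-20,"roll":0.128},{"x":14.8,"y":10.5,"z":-20,"roll":0.128},{"x":14.8,"y":10.5,"z":-20,"roll":0.128},{"x":14.8,"y":10.5,"z":-20,"roll":0.128},{"x":14.8,"y":10.5,"z":-20,"roll":0.128},{"x":14.8,"y":10.5,"z":-20,"roll":0.128}]' --fingers 1

```text
time: 3.22
tool_pos: [488.5, 374.1, 186.7]
tcp_rot: [3.138, 0.007, 0.125]
contact_force: [-1.3, -0.5, -0.8]
grip_width: 91.8
```

Run:
```python
from h import *
c=snap("wrist","w3.png"); o=bot.get_obs();print(o["tool_pos"],o["tcp_rot"],o["dq"].round(3))
np.save("w3.npy",c,allow_pickle=True)
```

```text
[488.12278788 374.17946512 189.49435876] [3.13938427 0.00430811 0.12556275] [ 0.011 -0.078 -0.015  0.001  0.022 -0.   ]
```

Run:
```python
from h import *
np.set_printoptions(precision=1,suppress=True)
c=np.load("w3.npy",allow_pickle=True).item()
for p in((268,249),(361,248)): print(onz(c,*p,134.8))
im=c["img"]; cv2.imwrite("pics/w3c.png",cv2.resize(im[225:275,255:375],None,fx=6,fy=6,interpolation=cv2.INTER_CUBIC))
```

```text
[485.9 410.  134.8]
[495.  343.1 134.8]
```

Request:
arm_command --targets '[{"x":0,"y":0.2,"z":-4,"roll":0.012},{"x":0,"y":0.2,"z":-6,"roll":0.012},{"x":0,"y":0.2,"z":-7.5,"roll":0.012},{"x":0,"y":0.2,"z":-8.3,"roll":0.012},{"x":0,"y":0.2,"z":-8.3,"roll":0.012},{"x":0,"y":0.2,"z":-8.3,"roll":0.012}]' --fingers 1

```text
time: 3.77
tool_pos: [488.4, 377.9, 110.9]
tcp_rot: [-3.141, -0.002, 0.139]
contact_force: [1.5, 0.8, 0.9]
grip_width: 92.2
```

Request:
arm_command --targets '[{"x":-0.05,"y":-0.15,"z":-0.3,"roll":0},{"x":-0.05,"y":-0.15,"z":-0.3,"roll":0},{"x":-0.05,"y":-0.15,"z":-0.3,"roll":0}]' --fingers 1

```text
time: 4.02
tool_pos: [487.5, 376.6, 106.9]
tcp_rot: [-3.141, -0.001, 0.14]
contact_force: [-0.3, 0.5, -0.2]
grip_width: 91.8
```

Request:
arm_command --targets '[{"x":0,"y":0,"z":0,"roll":0},{"x":0,"y":0,"z":0,"roll":0},{"x":0,"y":0,"z":0,"roll":0},{"x":0,"y":0,"z":0,"roll":0},{"x":0,"y":0,"z":0,"roll":0},{"x":0,"y":0,"z":0,"roll":0}]' --fingers 0

```text
time: 4.52
tool_pos: [487.2, 376.6, 105.8]
tcp_rot: [-3.142, 0.0, 0.14]
contact_force: [0.6, 0.9, 0.9]
grip_width: 64.7
```

Run:
```python
from h import *
c=snap("wrist","w4.png",(220,160,480,360),3); o=bot.get_obs();print(o["tool_pos"],o["tcp_rot"],o["grip_width"])
```

```text
[487.17238602 376.6606615  105.8524461 ] [-3.14157235e+00 -2.54228642e-05  1.39835645e-01] 64.98299543704144
```

Request:
arm_command --targets '[{"x":0.3,"y":0,"z":1,"roll":0},{"x":0,"y":0,"z":2,"roll":0},{"x":-0.8,"y":0,"z":4,"roll":0},{"x":-1.5,"y":0,"z":6,"roll":0},{"x":-1.5,"y":0,"z":6,"roll":0}]'

```text
time: 4.98
tool_pos: [472.8, 377.9, 170.4]
tcp_rot: [-3.139, -0.006, 0.14]
contact_force: [0.4, 1.5, -0.5]
grip_width: 64.8
```

Request:
arm_command --targets '[{"x":-1,"y":-3,"z":0,"roll":-0.1},{"x":-1,"y":-6,"z":0,"roll":-0.215},{"x":-1,"y":-10,"z":0,"roll":-0.215},{"x":-1,"y":-14,"z":0,"roll":-0.215},{"x":-1,"y":-16,"z":0,"roll":-0.215},{"x":-1,"y":-17.6,"z":0,"roll":-0.215},{"x":-1,"y":-17.6,"z":0,"roll":-0.215},{"x":-1,"y":-17.6,"z":0,"roll":-0.215}]'

```text
time: 5.65
tool_pos: [462.3, 200.1, 165.7]
tcp_rot: [-3.141, -0.0, -0.077]
contact_force: [0.4, 0.2, -1.4]
grip_width: 64.9
```

Run:
```python
from h import *
c=snap("wrist","w5.png"); o=bot.get_obs();print(o["tool_pos"],o["tcp_rot"],o["grip_width"])
np.save("w5.npy",c,allow_pickle=True)
s=snap("scene","s5.png",(360,170,500,290),5.7)
```

```text
[462.28642769 200.8466707  165.7540942 ] [-3.14124380e+00 -1.40002040e-04 -7.59664083e-02] 65.24755304271046
```

```bash
python3 - <<'E'
from h import *
np.set_printoptions(precision=1,suppress=True)
c=np.load("w5.npy",allow_pickle=True).item()
im=c["img"]; cv2.imwrite("pics/w5c.png",cv2.resize(im[185:305,245:395],None,fx=5,fy=5,interpolation=cv2.INTER_CUBIC))
E
python3 - <<'E'
from h import *
np.set_printoptions(precision=1,suppress=True)
c=np.load("w5.npy",allow_pickle=True).item()
tp=np.array([462.29,200.85,0]);ux=np.array([.9971,-.0759]);uy=np.array([.0759,.9971])
W=lambda x,y:(245+x/5-.4,185+y/5-.4)
for nm,p,z in(("r00",(155,77),134.3),("r0",(610,77),134.3),("r18",(612,222),138.9),("r18",(154,222),138.9),("cov in",(40,520),134.3+60),("cov in",(700,520),194.3),("cov out",(40,565),195.3)):
    P=onz(c,*W(*p),z); d=P[:2]-tp[:2]; print(nm,P,"tool-rel",d@ux,d@uy)
E
```

```text
r00 [505.  224.  134.3] tool-rel 40.84178715529437 26.35209552744614
r0 [500.5 166.2 134.3] tool-rel 40.77870833871833 -31.687245874864313
r18 [482.7 167.3 138.9] tool-rel 22.866602105253357 -31.94185174337148
r18 [487.2 225.6 138.9] tool-rel 22.93316865826142 26.518217212356774
cov in [470.2 231.7 194.3] tool-rel 5.5290133483239385 31.40816413908027
cov in [465.2 167.1 194.3] tool-rel 5.447789095512409 -33.41621099457095
cov out [465.9 232.1 195.3] tool-rel 1.1972021236125914 31.441249088899646
```

Run:
```python
from h import *
c=np.load("w5.npy",allow_pickle=True).item()
tp=np.array([462.29,200.85]);ux=np.array([.9971,-.0759])
for z in(90,95.6,100):
    P=onz(c,245+340/5-.4,185+412/5-.4,z); print(z,(P[:2]-tp)@ux)
P=np.array([462.29,200.85])+ux*18.2+np.array([.0759,.9971])*1.3;print(P)
```

```text
90 -19.845129471397154
95.6 -17.88310571503373
100 -16.341515620748197
[480.53589 200.76485]
```

Request:
arm_command --targets '[{"x":-0.5,"y":0.17,"z":-2,"roll":0},{"x":-0.5,"y":0.17,"z":-3.5,"roll":0},{"x":-0.5,"y":0.17,"z":-4.4,"roll":0},{"x":-0.5,"y":0.17,"z":-4.4,"roll":0},{"x":0.4,"y":0.12,"z":-4.6,"roll":0},{"x":1.0,"y":0.05,"z":-4.8,"roll":0},{"x":1.0,"y":0.05,"z":-4.8,"roll":0}]'

```text
time: 6.33
tool_pos: [474.4, 201.2, 118.3]
tcp_rot: [-3.141, -0.002, -0.075]
contact_force: [0.5, -0.3, -1.0]
grip_width: 65.0
```

Run:
```python
from h import *
c=snap("wrist","w6.png",(230,170,410,305),4.4); o=bot.get_obs();print(o["tool_pos"],o["tcp_rot"],o["grip_width"],o["contact_force"])
np.save("w6.npy",c,allow_pickle=True)
```

```text
[473.51794929 201.14779279 118.23589502] [-3.14121360e+00 -1.39143799e-03 -7.56305209e-02] 64.81719171448654 [-0.42266322 -0.45303205 -0.11921459]
```

Request:
arm_command --targets '[{"x":0.4,"y":-0.03,"z":-0.2,"roll":0},{"x":0.65,"y":-0.05,"z":-0.35,"roll":0},{"x":0.65,"y":-0.05,"z":-0.5,"roll":0},{"x":0.65,"y":-0.05,"z":-0.65,"roll":0},{"x":0.65,"y":-0.05,"z":-0.75,"roll":0},{"x":0.65,"y":-0.05,"z":-0.75,"roll":0}]'

```text
time: 6.88
tool_pos: [479.1, 200.6, 110.7]
tcp_rot: [-3.141, -0.001, -0.075]
contact_force: [1.5, -1.1, 1.8]
grip_width: 65.2
```

Run:
```python
from h import *
c=snap("wrist","w7.png",(230,170,410,305),4.4); o=bot.get_obs();print(o["tool_pos"],o["tcp_rot"],o["grip_width"],o["contact_force"])
np.save("w7.npy",c,allow_pickle=True)
s=snap("scene","s7.png",(380,180,480,260),7)
```

```text
[479.01254298 200.60534789 110.72168921] [-3.14147977e+00 -1.05196911e-03 -7.51309071e-02] 64.8878185264775 [ 1.05596381 -0.49330821  2.9285237 ]
```

Request:
arm_command --targets '[{"x":0.05,"y":0,"z":0,"roll":0},{"x":0.05,"y":0,"z":0,"roll":0},{"x":0.05,"y":0,"z":0,"roll":0},{"x":0.05,"y":0,"z":0,"roll":0},{"x":0.05,"y":0,"z":0,"roll":0}]' --fingers 1

```text
time: 7.4
tool_pos: [478.9, 200.6, 110.1]
tcp_rot: [3.141, 0.001, -0.075]
contact_force: [0.5, -0.2, -0.8]
grip_width: 90.6
```

Run:
```python
from h import *
c=snap("wrist","w8.png",(230,170,410,305),4.4); o=bot.get_obs();print(o["time"],o["tool_pos"],o["tcp_rot"],o["grip_width"],o["contact_force"])
np.save("w8.npy",c,allow_pickle=True)
s=snap("scene","s8.png",(380,180,480,260),7)
```

```text
7.45 [478.99545241 200.56803101 110.1946399 ] [ 3.14141793e+00  4.52851174e-04 -7.52198332e-02] 91.04995280405073 [0.06023762 0.48528912 0.33538417]
```

Run:
```python
from h import *
np.set_printoptions(precision=1,suppress=True)
c=np.load("w8.npy",allow_pickle=True).item()
tp=np.array([479.0,200.57]);a=-.0752;ux=np.array([np.cos(a),np.sin(a)]);uy=np.array([-np.sin(a),np.cos(a)])
W=lambda x,y:(230+x/4.4-.4,170+y/4.4-.4)
for nm,p,z in(("r0",(161,352),134.3),("r0",(683,352),134.3),("r18",(683,517),138.9),("r18",(161,517),138.9),("cov",(87,552),139.9),("cov",(690,552),139.9)):
    P=onz(c,*W(*p),z); d=P[:2]-tp; print(nm,P,"tool-rel",d@ux,d@uy)
```

```text
r0 [504.9 224.1 134.3] tool-rel 24.076968627677438 25.373109453855527
r0 [500.5 166.2 134.3] tool-rel 24.065987476456577 -32.70378073652319
r18 [482.8 167.5 138.9] tool-rel 6.273351660896001 -32.72482791387649
r18 [487.2 225.4 138.9] tool-rel 6.2917027157905165 25.394358527277678
cov [484.  233.9 139.9] tool-rel 2.5290556362609182 33.63039994749289
cov [479.  167.  139.9] tool-rel 2.505986044551246 -33.50393675152996
```

Request:
arm_command --targets '[{"x":0.9,"y":-0.15,"z":0,"roll":0},{"x":1.76,"y":-0.25,"z":0,"roll":0},{"x":1.76,"y":-0.25,"z":-1.2,"roll":0},{"x":1.76,"y":-0.25,"z":-2.3,"roll":0},{"x":1.76,"y":-0.25,"z":-2.7,"roll":0},{"x":1.76,"y":-0.25,"z":-2.7,"roll":0},{"x":1.76,"y":-0.25,"z":-2.7,"roll":0}]' --fingers 1

```text
time: 8.08
tool_pos: [497.2, 198.0, 83.4]
tcp_rot: [3.141, 0.0, -0.075]
contact_force: [0.8, -0.2, 0.1]
grip_width: 91.9
```

Run:
```python
from h import *
c=snap("wrist","w9.png",(200,170,440,350),3.3); o=bot.get_obs();print(o["time"],o["tool_pos"],o["tcp_rot"],o["grip_width"],o["contact_force"])
np.save("w9.npy",c,allow_pickle=True)
```

```text
8.1333 [497.38326536 198.08666703  83.72758423] [-3.14146992e+00 -6.67229714e-04 -7.53065740e-02] 91.81409891678416 [-0.50295143 -0.09860262 -0.41286118]
```

Request:
arm_command --targets '[{"x":0,"y":0,"z":0,"roll":0},{"x":0,"y":0,"z":0,"roll":0},{"x":0,"y":0,"z":0,"roll":0},{"x":0,"y":0,"z":0,"roll":0},{"x":0,"y":0,"z":0,"roll":0},{"x":0,"y":0,"z":0,"roll":0},{"x":0,"y":0,"z":0,"roll":0},{"x":0,"y":0,"z":0,"roll":0}]' --fingers 0

```text
time: 8.8
tool_pos: [497.1, 198.1, 83.8]
tcp_rot: [-3.142, -0.001, -0.075]
contact_force: [-0.3, -1.0, 5.8]
grip_width: 61.3
```

Run:
```python
from h import *
c=snap("wrist","w10.png",(200,170,440,350),3.3); o=bot.get_obs();print(o["time"],o["tool_pos"],o["tcp_rot"],o["grip_width"],o["contact_force"])
s=snap("scene","s10.png",(380,180,480,260),7)
```

```text
8.85 [497.1272187  198.03856704  83.83528149] [-3.14151906e+00 -9.63941199e-04 -7.52035626e-02] 61.34292767074105 [ 0.15287871 -0.10618325  6.42783695]
```

Request:
arm_command --targets '[{"x":0.05,"y":0,"z":0.3,"roll":0},{"x":0.1,"y":0,"z":0.7,"roll":0},{"x":0.2,"y":0,"z":1.2,"roll":0},{"x":0.2,"y":0,"z":1.5,"roll":0},{"x":0.2,"y":0,"z":1.5,"roll":0},{"x":0.2,"y":0,"z":1.5,"roll":0}]'

```text
time: 9.4
tool_pos: [498.7, 198.1, 98.3]
tcp_rot: [3.141, 0.0, -0.075]
contact_force: [-0.3, -0.4, -6.3]
grip_width: 61.8
```

Run:
```python
from h import *
c=snap("wrist","w11.png",(200,170,440,350),3.3); o=bot.get_obs();print(o["time"],o["tool_pos"],o["tcp_rot"],o["grip_width"],o["contact_force"])
s=snap("scene","s11.png",(380,180,480,260),7)
```

```text
9.45 [498.56984671 198.01982165  98.1475889 ] [ 3.14134923e+00  4.51328335e-04 -7.52271064e-02] 61.37559782446128 [-0.53339048 -0.5789868  -6.40898397]
```

```bash
python3 - <<'E'
from h import *
c=np.load("w5.npy",allow_pickle=True).item()
cv2.imwrite("pics/w5t.png",cv2.resize(c["img"][40:280,390:620],None,fx=2.5,fy=2.5,interpolation=cv2.INTER_CUBIC))
w=np.load("w2.npy",allow_pickle=True).item()
cv2.imwrite("pics/w2t.png",cv2.resize(w["img"][0:160,410:545],None,fx=3.7,fy=3.7,interpolation=cv2.INTER_CUBIC))
E
python3 - <<'E'
from h import *
np.set_printoptions(precision=1,suppress=True)
a=np.load("w5.npy",allow_pickle=True).item();b=np.load("w2.npy",allow_pickle=True).item()
A=lambda x,y:(390+x/2.5-.3,40+y/2.5-.3);B=lambda x,y:(410+x/3.7-.35,y/3.7-.35)
for n,c,f,P in(("a",a,A,[(68,37),(490,43),(391,552),(30,548)]),("b",b,B,[(103,38),(478,78),(362,575),(22,543)])):
    W=np.array([onz(c,*f(*p),18)[:2] for p in P]);m=W.mean(0);ex=(W[0]+W[1]-W[2]-W[3])/2;ey=(W[0]+W[3]-W[1]-W[2])/2
    print(n,W.tolist(),m,np.linalg.norm(ex),np.linalg.norm(ey),np.arctan2(ex[1],ex[0]),np.arctan2(-ey[0],ey[1]))
for n,c,f,P in(("bed a",a,A,[(258,97),(407,97),(394,542),(256,542)]),("bed b",b,B,[(265,93),(391,102),(350,487),(230,475)])):
    for p,z in zip(P,(61,61,93,93)): print(n,onz(c,*f(*p),z))
E
```

```text
a [[609.2424385121184, 100.88041615974953], [595.7857949712338, -48.85203201006857], [406.184646759889, -32.209299107599946], [419.4564347953757, 116.87727992323923]] [507.7  34.2] 190.39429765530156 150.00601660573477 -0.08582110402769912 -0.08920947775958123
b [[609.4791233689275, 100.2051925389693], [596.3509392373627, -49.458723044826456], [405.9449808288366, -32.056947652671], [418.72073869340204, 116.95917910998878]] [507.6  33.9] 191.345807710792 149.9006186670183 -0.08937031883299795 -0.08651159153283225
bed a [577.6  53.7  61. ]
bed a [574.   7.  61.]
bed a [438.2  18.9  93. ]
bed a [441.6  62.8  93. ]
bed b [576.7  52.6  61. ]
bed b [574.    6.1  61. ]
bed b [437.9  18.3  93. ]
bed b [441.9  63.2  93. ]
```

Request:
arm_command --targets '[{"x":0.5,"y":0,"z":2,"roll":0},{"x":0.8,"y":0,"z":4.5,"roll":0},{"x":0.8,"y":0,"z":7,"roll":0},{"x":1.5,"y":-1.5,"z":8.5,"roll":0},{"x":3,"y":-3.5,"z":9,"roll":-0.012},{"x":5,"y":-6,"z":9,"roll":-0.012},{"x":7,"y":-8.5,"z":9,"roll":-0.012},{"x":9,"y":-11,"z":9,"roll":-0.012}]'

```text
time: 10.17
tool_pos: [589.2, 87.1, 188.2]
tcp_rot: [3.142, 0.0, -0.087]
contact_force: [1.0, 0.9, -5.8]
grip_width: 61.6
```

Request:
arm_command --targets '[{"x":2,"y":-3,"z":0,"roll":0},{"x":4,"y":-5.5,"z":0,"roll":0},{"x":4.5,"y":-6.2,"z":0,"roll":0},{"x":4.5,"y":-6.2,"z":0,"roll":0},{"x":4.5,"y":-6.2,"z":0,"roll":0}]'

```text
time: 10.58
tool_pos: [633.2, 26.0, 187.3]
tcp_rot: [-3.141, 0.002, -0.088]
contact_force: [-1.2, 0.6, -5.8]
grip_width: 61.5
```

Run:
```python
from h import *
c=snap("wrist","w12.png"); o=bot.get_obs();print(o["time"],o["tool_pos"],o["tcp_rot"],o["grip_width"],o["contact_force"])
s=snap("scene","s12.png",(260,130,440,310),3.3)
```

```text
10.6333 [632.92218109  26.82765404 187.64559015] [-3.14104659e+00  2.03030196e-03 -8.71027271e-02] 61.7769026401412 [ 0.05299816  0.76468554 -5.9191493 ]
```

Request:
arm_command --targets '[{"x":0,"y":-0.1,"z":-3,"roll":0},{"x":0,"y":-0.1,"z":-6,"roll":0},{"x":0,"y":-0.1,"z":-8.5,"roll":0},{"x":0,"y":-0.1,"z":-9.5,"roll":0},{"x":0,"y":-0.1,"z":-9.5,"roll":0},{"x":-0.8,"y":-0.03,"z":-9.5,"roll":0},{"x":-1.6,"y":0.04,"z":-9.5,"roll":0}]'

```text
time: 11.27
tool_pos: [619.1, 27.0, 95.4]
tcp_rot: [-3.142, -0.004, -0.086]
contact_force: [3.4, 0.2, -4.8]
grip_width: 61.4
```

Run:
```python
from h import *
o=bot.get_obs();print(o["time"],o["tool_pos"],o["tcp_rot"],o["grip_width"],o["contact_force"],o["moment"])
s=snap("scene","s13.png",(260,130,440,310),3.3)
```

```text
11.2667 [619.08009987  27.0496719   95.37798334] [-3.14154097 -0.00386867 -0.08633809] 61.41647877188032 [ 3.35794695  0.1834571  -4.76302688] [-0.01505118 -0.96506075 -0.04291273]
```

Request:
arm_command --targets '[{"x":-0.5,"y":0.04,"z":0,"roll":0},{"x":-1.0,"y":0.08,"z":0,"roll":0},{"x":-1.5,"y":0.13,"z":0,"roll":0},{"x":-1.5,"y":0.13,"z":0,"roll":0}]'

```text
time: 11.65
tool_pos: [603.1, 27.9, 94.6]
tcp_rot: [3.142, -0.003, -0.087]
contact_force: [4.3, -0.8, -4.2]
grip_width: 61.5
```

Run:
```python
from h import *
o=bot.get_obs();print(o["time"],o["tool_pos"],o["grip_width"],o["contact_force"],o["moment"])
s=snap("scene","s14.png",(260,130,440,310),3.3)
```

```text
11.65 [603.0829623   27.87125591  94.623002  ] 61.4604900545771 [ 4.2891469  -0.81171522 -4.18361576] [ 0.03409462 -0.99279112 -0.09609443]
```

Request:
arm_command --targets '[{"x":-0.6,"y":0.05,"z":0,"roll":0},{"x":-1.2,"y":0.1,"z":0,"roll":0},{"x":-1.8,"y":0.16,"z":0,"roll":0},{"x":-2.2,"y":0.19,"z":0,"roll":0},{"x":-2.2,"y":0.19,"z":0,"roll":0}]'

```text
time: 12.12
tool_pos: [580.3, 29.7, 93.8]
tcp_rot: [3.141, -0.0, -0.087]
contact_force: [3.3, -0.3, -3.6]
grip_width: 61.6
```

Run:
```python
from h import *
o=bot.get_obs();print(o["time"],o["tool_pos"],o["grip_width"],o["contact_force"],o["moment"])
s=snap("scene","s15.png",(260,130,440,310),3.3)
snap("wrist","w15.png",(200,170,440,350),3.3)
```

```text
12.1167 [580.26366051  29.66666784  93.75860547] 61.570220309658644 [ 3.30309337 -0.27499792 -3.58466199] [-0.07373406 -0.79019604 -0.00420327]
```

Request:
arm_command --targets '[{"x":-0.7,"y":0.06,"z":-0.1,"roll":0},{"x":-1.4,"y":0.12,"z":-0.3,"roll":0},{"x":-2.1,"y":0.18,"z":-0.6,"roll":0},{"x":-2.7,"y":0.24,"z":-0.9,"roll":0},{"x":-3.2,"y":0.28,"z":-1.2,"roll":0},{"x":-3.2,"y":0.28,"z":-1.2,"roll":0}]'

```text
time: 12.72
tool_pos: [547.4, 32.9, 80.9]
tcp_rot: [-3.141, 0.002, -0.087]
contact_force: [2.7, 0.7, 0.5]
grip_width: 61.7
```

Run:
```python
from h import *
o=bot.get_obs();print(o["time"],o["tool_pos"],o["grip_width"],o["contact_force"],o["moment"])
s=snap("scene","s16.png",(260,130,440,310),3.3)
snap("wrist","w16.png",(200,170,440,350),3.3)
```

```text
12.7167 [547.38840935  32.92084041  80.89323445] 61.67174308026824 [2.70167817 0.71202953 0.54898655] [ 0.30177025 -0.62244841  0.08044513]
```

Request:
arm_command --targets '[{"x":0,"y":0,"z":1,"roll":0},{"x":0,"y":0,"z":2,"roll":0},{"x":0,"y":0,"z":2.8,"roll":0},{"x":-1.5,"y":0.13,"z":2.8,"roll":0},{"x":-3,"y":0.26,"z":2.8,"roll":0},{"x":-4.3,"y":0.38,"z":2.8,"roll":0},{"x":-4.3,"y":0.38,"z":2.8,"roll":0}]'

```text
time: 13.4
tool_pos: [502.5, 36.6, 109.4]
tcp_rot: [3.141, 0.005, -0.087]
contact_force: [-0.3, 1.2, -7.0]
grip_width: 61.7
```

Run:
```python
from h import *
o=bot.get_obs();print(o["time"],o["tool_pos"],o["grip_width"],o["contact_force"],o["moment"])
s=snap("scene","s17.png",(260,130,440,310),3.3)
snap("wrist","w17.png",(200,100,440,350),2.3)
```

```text
13.4 [502.4696844   36.60121336 109.39550359] 61.682540656564335 [-0.28202433  1.19459538 -7.03561555] [0.09522261 0.17036774 0.01783349]
```

Request:
arm_command --targets '[{"x":0,"y":0,"z":-1,"roll":0},{"x":0,"y":0,"z":-1.7,"roll":0},{"x":0,"y":0,"z":-2.3,"roll":0},{"x":0,"y":0,"z":-2.8,"roll":0},{"x":0,"y":0,"z":-2.8,"roll":0}]'

```text
time: 13.92
tool_pos: [506.5, 36.2, 80.7]
tcp_rot: [-3.142, -0.001, -0.087]
contact_force: [0.6, 0.1, -1.1]
grip_width: 61.5
```

Run:
```python
from h import *
o=bot.get_obs();print(o["time"],o["tool_pos"],o["grip_width"],o["contact_force"],o["moment"])
s=snap("scene","s18.png",(260,130,440,310),3.3)
snap("wrist","w18.png",(200,100,440,350),2.3)
```

```text
13.9167 [506.52103513  36.19934101  80.68662771] 61.49899186632462 [ 0.57889433  0.14558325 -1.05410475] [ 0.12245075 -0.29215724  0.03479655]
```

Request:
arm_command --targets '[{"x":0,"y":0,"z":-0.2,"roll":0},{"x":0,"y":0,"z":-0.4,"roll":0},{"x":0,"y":0,"z":-0.6,"roll":0},{"x":0,"y":0,"z":-0.6,"roll":0}]'

```text
time: 14.35
tool_pos: [505.6, 36.3, 75.2]
tcp_rot: [3.142, 0.0, -0.087]
contact_force: [-2.4, 0.7, 3.3]
grip_width: 61.1
```

Run:
```python
from h import *
o=bot.get_obs();print(o["time"],o["tool_pos"],o["grip_width"],o["contact_force"],o["moment"])
s=snap("scene","s19.png",(300,180,400,290),6)
```

```text
14.35 [505.62164283  36.29124242  75.21348817] 61.13599840850441 [-2.44358077  0.66671142  3.3167271 ] [0.08716797 0.14275514 0.02165438]
```

Request:
arm_command --targets '[{"x":0,"y":0,"z":-0.15,"roll":0},{"x":0,"y":0,"z":-0.25,"roll":0},{"x":0,"y":0,"z":-0.25,"roll":0},{"x":0,"y":0,"z":-0.25,"roll":0}]'

```text
time: 14.73
tool_pos: [505.7, 36.3, 72.8]
tcp_rot: [3.141, 0.0, -0.087]
contact_force: [-2.6, 0.4, 3.4]
grip_width: 61.7
```

Run:
```python
from h import *
o=bot.get_obs();print(o["time"],o["tool_pos"],o["grip_width"],o["contact_force"],o["moment"])
s=snap("wrist","w20.png",(200,100,440,350),2.3)
```

```text
14.7333 [505.69690715  36.26623092  72.76510483] 61.66221064053478 [-2.61060291  0.35748204  3.37113149] [ 0.13529841  0.18494543 -0.01792146]
```

Request:
arm_command --targets '[{"x":0,"y":0,"z":-0.15,"roll":0},{"x":0,"y":0,"z":-0.3,"roll":0},{"x":0,"y":0,"z":-0.3,"roll":0},{"x":0,"y":0,"z":-0.3,"roll":0}]'

```text
time: 15.12
tool_pos: [505.8, 36.2, 69.6]
tcp_rot: [3.141, 0.0, -0.087]
contact_force: [-1.6, 1.5, 2.2]
grip_width: 62.0
```

Run:
```python
from h import *
o=bot.get_obs();print(o["time"],o["tool_pos"],o["grip_width"],o["contact_force"],o["moment"])
s=snap("scene","s21.png",(300,180,400,290),6)
s=snap("top","t21.png",(230,210,340,310),6)
```

```text
15.1167 [505.81411298  36.23874951  69.64854324] 62.03417452843751 [-1.56924148  1.50904546  2.19238568] [0.15830122 0.07432413 0.02175987]
```

Run:
```python
from h import *
s=snap("scene"); a=-.0875
tx=np.array([np.cos(a),np.sin(a),0]);ez=np.array([0,0,1.])
C=np.array([507.6,34.4,75.])
for extra in(0,5,10,15):
    t=np.radians(15+extra)
    u=np.cos(t)*tx-np.sin(t)*ez;n=np.sin(t)*tx+np.cos(t)*ez
    ub=np.cos(np.radians(15))*tx-np.sin(np.radians(15))*ez
    for lo in(60,65,70):
        L=C+ub*lo  # cover lower outer edge on bed
        A=L+n*22;B=A-u*102
        print(extra,lo,proj(s,A).round(1),proj(s,B).round(1))
```

```text
0 60 [354.5 255.1] [354.5 216.5]
0 65 [354.5 257.1] [354.5 218.3]
0 70 [354.5 259.1] [354.5 220.1]
5 60 [354.5 255.9] [354.8 214.8]
5 65 [354.5 257.9] [354.8 216.6]
5 70 [354.5 259.9] [354.8 218.4]
10 60 [354.5 256.8] [355.  213.4]
10 65 [354.5 258.8] [355.  215.2]
10 70 [354.5 260.8] [355.  217.1]
15 60 [354.5 257.6] [355.2 212.4]
15 65 [354.5 259.6] [355.2 214.2]
15 70 [354.5 261.7] [355.2 216.1]
```

Run:
```python
from h import *
w=snap("wrist","w22.png",(230,100,410,300),3); np.save("w22.npy",w,allow_pickle=True);a=-.0875
tx=np.array([np.cos(a),np.sin(a),0]);ez=np.array([0,0,1.])
C=np.array([507.6,34.4,75.])
for extra in(-5,0,5,10,15):
    t=np.radians(15+extra)
    u=np.cos(t)*tx-np.sin(t)*ez;n=np.sin(t)*tx+np.cos(t)*ez
    ub=np.cos(np.radians(15))*tx-np.sin(np.radians(15))*ez
    for lo in(60,65,70):
        L=C+ub*lo
        f=lambda p:((proj(w,p)-np.array([230,100]))*3)[1].round(0)
        print(extra,lo,"base low",f(L+n*22),"fin low",f(L+n*46-u*21),"fin high",f(L+n*46-u*81))
```

```text
-5 60 base low 197.0 fin low 323.0 fin high 729.0
-5 65 base low 167.0 fin low 288.0 fin high 696.0
-5 70 base low 137.0 fin low 253.0 fin high 662.0
0 60 base low 186.0 fin low 294.0 fin high 719.0
0 65 base low 155.0 fin low 258.0 fin high 683.0
0 70 base low 125.0 fin low 223.0 fin high 648.0
5 60 base low 174.0 fin low 263.0 fin high 702.0
5 65 base low 144.0 fin low 227.0 fin high 664.0
5 70 base low 114.0 fin low 191.0 fin high 627.0
10 60 base low 163.0 fin low 231.0 fin high 677.0
10 65 base low 133.0 fin low 195.0 fin high 638.0
10 70 base low 103.0 fin low 158.0 fin high 599.0
15 60 base low 152.0 fin low 198.0 fin high 645.0
15 65 base low 122.0 fin low 162.0 fin high 604.0
15 70 base low 92.0 fin low 125.0 fin high 563.0
```

Request:
arm_command --targets '[{"x":-0.05,"y":0,"z":-0.2,"roll":0},{"x":-0.1,"y":0,"z":-0.4,"roll":0},{"x":-0.1,"y":0,"z":-0.5,"roll":0},{"x":-0.1,"y":0,"z":-0.5,"roll":0}]'

```text
time: 15.65
tool_pos: [504.4, 36.3, 64.5]
tcp_rot: [3.142, 0.001, -0.087]
contact_force: [-1.8, 0.3, 1.5]
grip_width: 61.8
```

Run:
```python
from h import *
o=bot.get_obs();print(o["time"],o["tool_pos"],o["grip_width"],o["contact_force"],o["moment"])
w=snap("wrist","w23.png",(230,100,410,300),3); np.save("w23.npy",w,allow_pickle=True)
```

```text
15.65 [504.43173666  36.27319665  64.4895764 ] 61.81512555504543 [-1.77473929  0.34819631  1.5269089 ] [0.09087244 0.15452589 0.00948463]
```

Request:
arm_command --targets '[{"x":-0.03,"y":0,"z":-0.2,"roll":0},{"x":-0.05,"y":0,"z":-0.35,"roll":0},{"x":-0.05,"y":0,"z":-0.45,"roll":0},{"x":-0.05,"y":0,"z":-0.45,"roll":0}]'

```text
time: 16.03
tool_pos: [504.1, 36.2, 60.0]
tcp_rot: [3.141, 0.0, -0.087]
contact_force: [-2.5, -0.0, 1.0]
grip_width: 61.4
```

Run:
```python
from h import *
o=bot.get_obs();print(o["time"],o["tool_pos"],o["grip_width"],o["contact_force"],o["moment"])
w=snap("wrist","w24.png",(230,100,410,300),3); np.save("w24.npy",w,allow_pickle=True)
a=-.0875
tx=np.array([np.cos(a),np.sin(a),0]);ez=np.array([0,0,1.])
C=np.array([507.6,34.4,75.])
for extra in(-5,0,5):
    t=np.radians(15+extra)
    u=np.cos(t)*tx-np.sin(t)*ez;n=np.sin(t)*tx+np.cos(t)*ez
    ub=np.cos(np.radians(15))*tx-np.sin(np.radians(15))*ez
    for lo in(65,70):
        L=C+ub*lo
        f=lambda p:((proj(w,p)-np.array([230,100]))*3)[1].round(0)
        print(extra,lo,"base low",f(L+n*22),"fin low",f(L+n*46-u*21))
```

```text
16.0333 [504.13279808  36.22533496  60.00303942] 61.3824983245852 [-2.50277614 -0.01718561  1.02411047] [ 0.01644341  0.12180745 -0.08835361]
-5 65 base low 157.0 fin low 285.0
-5 70 base low 124.0 fin low 247.0
0 65 base low 144.0 fin low 252.0
0 70 base low 112.0 fin low 214.0
5 65 base low 132.0 fin low 219.0
5 70 base low 100.0 fin low 180.0
```

Request:
arm_command --targets '[{"x":0,"y":0,"z":0,"roll":0},{"x":0,"y":0,"z":0,"roll":0},{"x":0,"y":0,"z":0,"roll":0},{"x":0,"y":0,"z":0,"roll":0},{"x":0,"y":0,"z":0,"roll":0},{"x":0,"y":0,"z":0,"roll":0}]' --fingers 1

```text
time: 16.58
tool_pos: [504.4, 36.3, 60.4]
tcp_rot: [3.142, -0.0, -0.087]
contact_force: [0.3, 0.0, -0.3]
grip_width: 91.2
```

Run:
```python
from h import *
o=bot.get_obs();print(o["time"],o["tool_pos"],o["grip_width"],o["contact_force"],o["moment"])
w=snap("wrist","w25.png",(170,90,470,310),2.6); np.save("w25.npy",w,allow_pickle=True)
s=snap("scene","s25.png",(300,180,400,290),6)
```

```text
16.5833 [504.37219283  36.2592508   60.37581454] 91.21745085403056 [ 0.25941926  0.04599951 -0.25877775] [0.05097146 0.04931576 0.00832348]
```

Run:
```python
from h import *
w=np.load("w25.npy",allow_pickle=True).item()
W=lambda x,y:(170+x/2.6-.3,90+y/2.6-.3)
a=-.0875;tx=np.array([np.cos(a),np.sin(a)]);ty=np.array([-tx[1],tx[0]])
C=np.array([507.6,34.4]);T=np.array([504.37,36.26])
for p,z in(((363,215),107),((440,213),107),((362,540),122),((440,540),122),((237,125),79),((562,120),79),((237,330),90),((562,330),90)):
    P=onz(w,*W(*p),z)[:2];print(p,((P-C)@tx).round(1),((P-C)@ty).round(1),"tool",((P-T)@tx).round(1),((P-T)@ty).round(1))
```

```text
(363, 215) 59.1 5.0 tool 62.5 3.5
(440, 213) 59.4 -6.7 tool 62.8 -8.2
(362, 540) 12.4 5.1 tool 15.8 3.5
(440, 540) 12.4 -6.5 tool 15.8 -8.1
(237, 125) 73.3 28.2 tool 76.7 26.6
(562, 120) 74.2 -29.9 tool 77.6 -31.5
(237, 330) 38.1 27.9 tool 41.5 26.4
(562, 330) 38.2 -29.6 tool 41.5 -31.2
```

Request:
arm_command --targets '[{"x":0,"y":0,"z":3,"roll":0},{"x":0,"y":0,"z":6,"roll":0},{"x":1.5,"y":-0.2,"z":6.5,"roll":0},{"x":3.0,"y":-0.45,"z":6.5,"roll":0},{"x":3.0,"y":-0.45,"z":5,"roll":0},{"x":3.0,"y":-0.45,"z":3.6,"roll":0},{"x":3.0,"y":-0.45,"z":3.5,"roll":0},{"x":3.0,"y":-0.45,"z":3.5,"roll":0}]' --fingers 1

```text
time: 17.35
tool_pos: [533.6, 31.8, 94.8]
tcp_rot: [3.142, 0.002, -0.087]
contact_force: [-0.9, 0.4, -0.8]
grip_width: 91.9
```

Run:
```python
from h import *
o=bot.get_obs();print(o["time"],o["tool_pos"],o["tcp_rot"],o["grip_width"],o["contact_force"],o["moment"])
w=snap("wrist","w26.png",(170,90,470,310),2.6); np.save("w26.npy",w,allow_pickle=True)
s=snap("scene","s26.png",(300,180,400,290),6)
```

```text
17.35 [533.6270114   31.81696821  94.75479764] [ 3.14151138e+00  2.03182081e-03 -8.72107886e-02] 91.88714908962002 [-0.91146722  0.44380872 -0.75013806] [ 0.08148812 -0.00884568  0.05676265]
```

Request:
arm_command --targets '[{"x":0,"y":0,"z":0,"roll":0},{"x":0,"y":0,"z":0,"roll":0},{"x":0,"y":0,"z":0,"roll":0},{"x":0,"y":0,"z":0,"roll":0},{"x":0,"y":0,"z":0,"roll":0},{"x":0,"y":0,"z":0,"roll":0},{"x":0,"y":0,"z":0,"roll":0},{"x":0,"y":0,"z":0,"roll":0}]' --fingers 0

```text
time: 18.12
tool_pos: [534.3, 31.7, 95.4]
tcp_rot: [3.141, -0.0, -0.087]
contact_force: [-0.2, 0.1, -0.4]
grip_width: 43.1
```

Request:
arm_command --targets '[{"x":0,"y":0,"z":0,"roll":0},{"x":0,"y":0,"z":0,"roll":0},{"x":0,"y":0,"z":0,"roll":0},{"x":0,"y":0,"z":0,"roll":0}]' --fingers 0

```text
time: 18.45
tool_pos: [534.3, 31.8, 95.3]
tcp_rot: [3.142, 0.0, -0.087]
contact_force: [-0.5, -0.0, -0.5]
grip_width: 16.4
```

Request:
arm_command --targets '[{"x":0,"y":0,"z":0,"roll":0},{"x":0,"y":0,"z":0,"roll":0},{"x":0,"y":0,"z":0,"roll":0},{"x":0,"y":0,"z":0,"roll":0}]' --fingers 0

```text
time: 18.78
tool_pos: [534.4, 31.8, 95.4]
tcp_rot: [3.142, -0.0, -0.087]
contact_force: [0.8, 0.8, -0.5]
grip_width: 0.0
```

Request:
arm_command --targets '[{"x":0.03,"y":0,"z":0.1,"roll":0},{"x":0.08,"y":-0.01,"z":0.3,"roll":0},{"x":0.13,"y":-0.01,"z":0.5,"roll":0},{"x":0.19,"y":-0.02,"z":0.7,"roll":0},{"x":0.27,"y":-0.02,"z":1.0,"roll":0},{"x":0.27,"y":-0.02,"z":1.0,"roll":0}]'

```text
time: 19.28
tool_pos: [537.6, 31.5, 106.1]
tcp_rot: [3.142, -0.001, -0.087]
contact_force: [0.6, -0.1, -0.2]
grip_width: 0.5
```

Run:
```python
from h import *
o=bot.get_obs();print(o["time"],o["tool_pos"],o["tcp_rot"],o["grip_width"],o["contact_force"],o["moment"])
w=snap("wrist","w27.png",(170,90,470,310),2.6)
s=snap("scene","s27.png",(300,180,400,290),6)
```

```text
19.2833 [537.55093918  31.51562892 106.06035376] [ 3.14150593e+00 -1.28948981e-03 -8.72168680e-02] 0.47900585160986076 [ 0.56984646 -0.14763504 -0.22514094] [ 0.06598055 -0.04454976  0.01554993]
```

Run:
```python
from h import *
s=snap("scene","s28.png",(330,200,380,265),9);w=np.load("w25.npy",allow_pickle=True).item()
W=lambda x,y:(170+x/2.6-.3,90+y/2.6-.3)
S=lambda x,y:(300+x/6-.4,180+y/6-.4)
print(tri(w,W(401,208),s,S(326,420)))
print(tri(w,W(237,122),s,S(238,480)),tri(w,W(562,120),s,S(418,480)))
a=-.0875;tx=np.array([np.cos(a),np.sin(a),0]);C=np.array([507.6,34.4,75.]);t=np.radians(15);u=np.cos(t)*tx-np.sin(t)*np.array([0,0,1]);n=np.sin(t)*tx+np.cos(t)*np.array([0,0,1])
L=C+u*70
for nm,p in(("fin low top",L+n*46-u*21),("fin high top",L+n*46-u*81),("fin low bot",L+n*22-u*21),("fin hi bot",L+n*22-u*81)): print(nm,p.round(1),proj(s,p).round(1))
o=bot.get_obs();print(proj(s,o["tool_pos"]))
```

```text
(array([566.61007582,  27.81429305,  91.94806027]), np.float64(0.8352910370707747))
(array([583.61739246,  25.14281138,  85.65500607]), np.float64(58.9104613707369)) (array([587.67302764,  28.90491545,  95.43872359]), np.float64(57.25487692065014))
fin low top [566.6  29.2 106.8] [355.2 244.1]
fin high top [508.9  34.3 122.3] [355.2 220.9]
fin low bot [560.4  29.8  83.6] [354.5 250.8]
fin hi bot [502.7  34.8  99.1] [354.5 227.8]
[354.83323744 235.51731472]
```

Request:
arm_command --targets '[{"x":-0.3,"y":0.02,"z":2.0,"roll":0},{"x":-0.3,"y":0.02,"z":2.0,"roll":0},{"x":-0.3,"y":0.02,"z":2.0,"roll":0},{"x":-0.3,"y":0.02,"z":2.0,"roll":0},{"x":-0.3,"y":0.02,"z":2.0,"roll":0},{"x":-0.3,"y":0.02,"z":2.0,"roll":0}]' --fingers 0.35

```text
time: 19.93
tool_pos: [533.6, 31.8, 124.6]
tcp_rot: [3.141, 0.001, -0.087]
contact_force: [-0.2, 0.0, -0.4]
grip_width: 31.5
```

Run:
```python
from h import *
o=bot.get_obs();print(o["time"],o["tool_pos"],o["tcp_rot"],o["grip_width"],o["contact_force"],o["moment"])
w=snap("wrist","w29.png"); np.save("w29.npy",w,allow_pickle=True)
s=snap("scene","s29.png",(320,170,390,265),6.3)
```

```text
19.9333 [533.62508356  31.77440323 124.60462845] [ 3.14149407e+00  1.21326184e-03 -8.72129139e-02] 31.49046008620221 [-0.24321394  0.02151228 -0.44105149] [ 0.05488479  0.02781302 -0.02482341]
```

Run:
```python
from h import *
w=np.load("w29.npy",allow_pickle=True).item()
R=w["rotation"];p=np.array(w["position"]);print(p)
g=cv2.cvtColor(w["img"],cv2.COLOR_BGR2GRAY).astype(float)
for v in(215,218,222,230,240,250,260,268):
    r=g[v,295:345]; th=(r.min()+np.median(g[v,330:345]))/2
    i=np.where(r<th)[0];l,h=i[0],i[-1]
    L=295+l-1+(r[l-1]-th)/(r[l-1]-r[l]);H=295+h+(th-r[h])/(r[h+1]-r[h])
    d=333.7*12/(H-L); P=p+R@(np.array([((L+H)/2-w["cx"])/w["fx"],(v-w["cy"])/w["fy"],1])*d)
    print(v,round(L,2),round(H,2),"depth",round(d,1),P.round(1))
cv2.imwrite("pics/w29c.png",cv2.resize(w["img"][165:290,225:415],None,fx=4,fy=4,interpolation=cv2.INTER_CUBIC))
```

```text
[603.64129084  25.54887681 305.51684761]
215 309.56 328.39 depth 212.7 [565.   28.5  95.8]
218 309.02 328.71 depth 203.5 [564.9  28.6 105.3]
222 309.04 328.72 depth 203.5 [562.5  28.8 105.9]
230 309.0 328.71 depth 203.1 [557.9  29.2 107.5]
240 309.02 328.71 depth 203.4 [552.   29.7 108.8]
250 309.01 328.72 depth 203.1 [546.2  30.2 110.7]
260 309.02 328.73 depth 203.1 [540.4  30.7 112.2]
268 309.04 328.72 depth 203.5 [535.5  31.2 113.1]
```

Run:
```python
from h import *
s=snap("scene");a=-.0872;tx=np.array([np.cos(a),np.sin(a),0]);ty=np.array([-tx[1],tx[0],0])
def tips(T,wd):
    for dz in(0,5,10,15):
        print(dz,[proj(s,np.array(T)+tx*sx*9.5+ty*sy*(wd/2+ 10)+[0,0,dz]).round(1).tolist() for sy in(-1,1) for sx in(0,1)])
print("open");tips([533.63,31.82,94.75],92)
print("now");tips([533.6,31.8,124.6],31.5)
```

```text
open
0 [[327.9, 237.6], [327.8, 240.4], [381.1, 239.4], [381.4, 242.2]]
5 [[328.0, 235.7], [327.9, 238.5], [381.3, 237.5], [381.6, 240.4]]
10 [[328.0, 233.8], [327.9, 236.7], [381.6, 235.7], [381.8, 238.5]]
15 [[328.1, 232.0], [328.0, 234.8], [381.8, 233.8], [382.0, 236.7]]
now
0 [[342.9, 226.8], [342.9, 229.7], [367.8, 227.7], [367.9, 230.5]]
5 [[343.0, 224.9], [343.0, 227.7], [367.9, 225.8], [368.1, 228.6]]
10 [[343.1, 223.0], [343.1, 225.8], [368.1, 223.8], [368.3, 226.7]]
15 [[343.2, 221.1], [343.2, 223.9], [368.3, 221.9], [368.5, 224.7]]
```

Request:
arm_command --targets '[{"x":0.1,"y":0,"z":-1.5,"roll":0},{"x":0.1,"y":0,"z":-2.8,"roll":0},{"x":0.1,"y":0,"z":-3.8,"roll":0},{"x":0.1,"y":0,"z":-4.3,"roll":0},{"x":0.1,"y":0,"z":-4.6,"roll":0},{"x":0.1,"y":0,"z":-4.6,"roll":0},{"x":0.1,"y":0,"z":-4.6,"roll":0}]' --fingers 0.35

```text
time: 20.67
tool_pos: [535.3, 31.8, 79.6]
tcp_rot: [3.142, -0.001, -0.087]
contact_force: [-0.3, 0.9, -0.3]
grip_width: 32.0
```

Request:
arm_command --targets '[{"x":0,"y":0,"z":0,"roll":0},{"x":0,"y":0,"z":0,"roll":0},{"x":0,"y":0,"z":0,"roll":0},{"x":0,"y":0,"z":0,"roll":0},{"x":0,"y":0,"z":0,"roll":0},{"x":0,"y":0,"z":0,"roll":0}]' --fingers 0

```text
time: 21.17
tool_pos: [535.2, 31.5, 79.7]
tcp_rot: [3.141, -0.001, -0.087]
contact_force: [0.4, -1.9, 1.8]
grip_width: 11.6
```

Run:
```python
from h import *
o=bot.get_obs();print(o["time"],o["tool_pos"],o["tcp_rot"],o["grip_width"],o["contact_force"],o["moment"])
s=snap("scene","s30.png",(320,170,390,265),6.3)
```

```text
21.1667 [535.19356847  31.51145079  79.66223038] [ 3.14118503e+00 -6.54582071e-04 -8.72677102e-02] 11.611244012645816 [ 0.38391732 -1.89952042  1.84498858] [-0.23316243  0.04950831 -0.00668191]
```

Request:
arm_command --targets '[{"x":0.05,"y":0,"z":0.2,"roll":0},{"x":0.11,"y":-0.01,"z":0.4,"roll":0},{"x":0.19,"y":-0.02,"z":0.7,"roll":0},{"x":0.27,"y":-0.02,"z":1.0,"roll":0},{"x":0.4,"y":-0.04,"z":1.5,"roll":0},{"x":0.54,"y":-0.05,"z":2.0,"roll":0},{"x":0.67,"y":-0.06,"z":2.5,"roll":0},{"x":0.67,"y":-0.06,"z":2.5,"roll":0}]'

```text
time: 21.88
tool_pos: [542.8, 31.2, 105.8]
tcp_rot: [-3.142, -0.003, -0.087]
contact_force: [-0.0, -0.5, -2.1]
grip_width: 12.0
```

Run:
```python
from h import *
o=bot.get_obs();print(o["time"],o["tool_pos"],o["tcp_rot"],o["grip_width"],o["contact_force"],o["moment"])
s=snap("scene","s31.png",(310,160,400,275),5.2)
w=snap("wrist","w31.png",(170,90,470,310),2.6)
```

```text
21.8833 [542.77582134  31.1779496  105.78600005] [-3.14151131e+00 -2.62922461e-03 -8.72406145e-02] 12.029319789523825 [-0.0025404  -0.45118878 -2.08372068] [ 0.0760813   0.01568198 -0.01244126]
```

Request:
arm_command --targets '[{"x":0.5,"y":-0.05,"z":2,"roll":0},{"x":0.8,"y":-0.05,"z":5,"roll":0},{"x":1.5,"y":2,"z":6,"roll":0},{"x":3,"y":5,"z":6,"roll":0},{"x":5,"y":8,"z":6,"roll":0},{"x":7,"y":11,"z":6,"roll":0},{"x":9,"y":14,"z":6,"roll":0},{"x":10.4,"y":17,"z":6,"roll":0}]'

```text
time: 22.65
tool_pos: [646.6, 202.6, 163.7]
tcp_rot: [3.141, 0.0, -0.088]
contact_force: [0.8, -1.1, -2.7]
grip_width: 11.8
```

Request:
arm_command --targets '[{"x":0,"y":0,"z":-4,"roll":0},{"x":0,"y":0,"z":-8,"roll":0},{"x":0,"y":0,"z":-11,"roll":0},{"x":0,"y":0,"z":-12.5,"roll":0},{"x":0,"y":0,"z":-13.2,"roll":0},{"x":0,"y":0,"z":-13.2,"roll":0}]'

```text
time: 23.15
tool_pos: [644.3, 200.9, 30.0]
tcp_rot: [3.14, 0.004, -0.087]
contact_force: [0.5, -0.5, -2.2]
grip_width: 11.6
```

Run:
```python
from h import *
o=bot.get_obs();print(o["time"],o["tool_pos"],o["tcp_rot"],o["grip_width"],o["contact_force"],o["moment"])
s=snap("scene","s32.png",(310,160,540,340),3.4)
```

```text
23.15 [644.30810777 200.92730717  30.00828555] [ 3.14038666  0.00411229 -0.08721278] 11.591120387308358 [ 0.47090327 -0.50844927 -2.22651673] [ 0.02928376 -0.0206021   0.03646217]
```

Request:
arm_command --targets '[{"x":0,"y":0,"z":-0.6,"roll":0},{"x":0,"y":0,"z":-1.0,"roll":0},{"x":0,"y":0,"z":-1.3,"roll":0},{"x":0,"y":0,"z":-1.6,"roll":0},{"x":0,"y":0,"z":-1.6,"roll":0}]'

```text
time: 23.62
tool_pos: [644.8, 201.6, 18.4]
tcp_rot: [-3.141, 0.001, -0.087]
contact_force: [-6.9, 0.3, 9.0]
grip_width: 12.1
```

Request:
arm_command --targets '[{"x":0,"y":0,"z":-0.2,"roll":0},{"x":0,"y":0,"z":-0.4,"roll":0},{"x":0,"y":0,"z":-0.4,"roll":0}]'

```text
time: 23.87
tool_pos: [645.1, 201.8, 14.7]
tcp_rot: [-3.141, -0.0, -0.087]
contact_force: [-7.3, 0.5, 9.4]
grip_width: 11.6
```

Run:
```python
from h import *
o=bot.get_obs();print(o["time"],o["tool_pos"],o["tcp_rot"],o["grip_width"],o["contact_force"],o["moment"])
s=snap("scene","s33.png",(400,220,500,340),5)
```

```text
23.8667 [645.13490287 201.80473513  14.67766959] [-3.14091102e+00 -6.95281316e-05 -8.69130875e-02] 11.59212179308654 [-7.25638669  0.51904831  9.35715565] [0.1088076  1.01480096 0.01380611]
```

Request:
arm_command --targets '[{"x":-0.05,"y":0,"z":-0.2,"roll":0},{"x":-0.1,"y":0,"z":-0.4,"roll":0},{"x":-0.1,"y":0,"z":-0.55,"roll":0},{"x":-0.1,"y":0,"z":-0.55,"roll":0}]'

```text
time: 24.25
tool_pos: [644.5, 201.8, 9.2]
tcp_rot: [-3.141, -0.001, -0.087]
contact_force: [-7.1, 0.5, 8.7]
grip_width: 11.7
```

Run:
```python
from h import *
o=bot.get_obs();print(o["time"],o["tool_pos"],o["tcp_rot"],o["grip_width"],o["contact_force"],o["moment"])
```

```text
24.25 [644.48878896 201.83681529   9.24619379] [-3.14078649e+00 -7.95462412e-04 -8.68376234e-02] 11.654957071472209 [-7.10280376  0.45980042  8.67181204] [0.14430114 0.98019255 0.03829024]
```

Request:
arm_command --targets '[{"x":0,"y":0,"z":0,"roll":0},{"x":0,"y":0,"z":0,"roll":0},{"x":0,"y":0,"z":0,"roll":0},{"x":0,"y":0,"z":0,"roll":0},{"x":0,"y":0,"z":3,"roll":0},{"x":0,"y":0,"z":7,"roll":0},{"x":0,"y":0,"z":11,"roll":0},{"x":0,"y":0,"z":15,"roll":0}]' --fingers 0.4

```text
time: 24.92
tool_pos: [644.4, 201.0, 158.3]
tcp_rot: [3.141, 0.001, -0.087]
contact_force: [0.7, 0.1, 0.7]
grip_width: 36.7
```

Request:
arm_command --targets '[{"x":-4,"y":-4,"z":4,"roll":0},{"x":-7,"y":-7,"z":8,"roll":0},{"x":-10,"y":-10,"z":11,"roll":0},{"x":-12,"y":-14,"z":13,"roll":0},{"x":-15,"y":-17,"z":13,"roll":0},{"x":-17,"y":-20,"z":13,"roll":0},{"x":-18,"y":-23,"z":13,"roll":0},{"x":-20,"y":-26,"z":13,"roll":0}]' --fingers 1

```text
time: 25.58
tool_pos: [460.8, -32.6, 285.9]
tcp_rot: [3.141, -0.003, -0.086]
contact_force: [0.0, -0.9, -0.1]
grip_width: 85.5
```

Run:
```python
from h import *
o=bot.get_obs();print(o["time"],o["tool_pos"],o["tcp_rot"],o["grip_width"],o["contact_force"])
s=snap("scene","s34.png"); t=snap("top","t34.png")
```

```text
25.5833 [460.81969232 -32.60440034 285.93468133] [ 3.14090864e+00 -2.56286303e-03 -8.64984945e-02] 85.48680734279694 [ 0.03129755 -0.86279209 -0.14343928]
```

Request:
arm_command --targets '[{"x":-2,"y":-4,"z":1,"roll":0.08},{"x":-4,"y":-8,"z":3,"roll":0.087},{"x":-6,"y":-12,"z":4,"roll":0.087},{"x":-8,"y":-16,"z":4,"roll":0.087},{"x":-8,"y":-20,"z":4,"roll":0.087},{"x":-8,"y":-23,"z":4,"roll":0.087},{"x":-8,"y":-23,"z":4,"roll":0.087},{"x":-8,"y":-23,"z":4,"roll":0.087}]'

```text
time: 26.35
tool_pos: [381.6, -263.0, 324.1]
tcp_rot: [-3.141, 0.001, -0.004]
contact_force: [0.1, 0.7, -0.2]
grip_width: 91.8
```

Run:
```python
from h import *
np.set_printoptions(precision=1,suppress=True)
snap("wrist");w=snap("wrist","w35.png"); np.save("w35.npy",w,allow_pickle=True);t=snap("top")
o=bot.get_obs();print(o["tool_pos"],o["tcp_rot"],o["dq"])
for nm,c in(("top",t),("wrist",w)):
    hsv=cv2.cvtColor(c["img"],cv2.COLOR_BGR2HSV)
    for k,lo,hi,z in(("green",(55,80,30),(90,255,255),50),("yellow",(22,120,120),(35,255,255),50),("wood",(8,60,110),(20,190,255),12)):
        m=cv2.inRange(hsv,lo,hi)
        if nm=="wrist": m[265:]=0
        for cc in cv2.findContours(m,cv2.RETR_EXTERNAL,cv2.CHAIN_APPROX_NONE)[0]:
            if cv2.contourArea(cc)<400: continue
            b=cv2.boxPoints(cv2.minAreaRect(cc)); W=np.array([onz(c,*p,z)[:2] for p in b])
            print(nm,k,cv2.contourArea(cc),"px",b.mean(0),"world",W.mean(0),W.round().astype(int).tolist())
```

```text
[ 382.1 -260.1  324.7] [-3.1  0.   0. ] [ 0. -0.  0. -0. -0. -0.]
top green 571.5 px [345.1 291.4] world [ 419.  -123.3] [[455, -94], [460, -146], [383, -152], [378, -101]]
top yellow 569.5 px [482.7 236.3] world [ 561.5 -477.3] [[577, -425], [601, -518], [546, -529], [522, -437]]
top wood 406.0 px [319.5  64.9] world [1052.6  -56.4] [[1052, 837], [1058, 838], [1054, -951], [1047, -950]]
wrist green 2493.5 px [220.9 174.7] world [ 422.3 -130.9] [[457, -98], [465, -158], [388, -165], [379, -102]]
wrist green 2129.5 px [322.3 162.2] world [ 438.4 -266.9] [[470, -234], [480, -283], [407, -301], [396, -250]]
wrist green 2605.0 px [418.  151.7] world [ 451.6 -393. ] [[415, -361], [492, -363], [488, -423], [411, -424]]
wrist yellow 1389.5 px [310.5 243.5] world [ 326.8 -250.2] [[357, -225], [357, -276], [297, -277], [297, -223]]
wrist yellow 673.0 px [79.9 82.2] world [536.2  37.4] [[492, 56], [581, 31], [580, 19], [491, 44]]
wrist yellow 672.0 px [64.1 80.7] world [538.   56.9] [[494, 76], [583, 50], [582, 38], [493, 64]]
wrist yellow 672.5 px [48.5 79.5] world [539.4  76.2] [[496, 96], [584, 69], [583, 57], [495, 83]]
wrist yellow 3343.0 px [494.7  57.1] world [ 564.3 -478.7] [[576, -419], [601, -517], [554, -540], [527, -439]]
wrist wood 757.5 px [326.5  73.9] world [ 553.7 -271.9] [[567, -145], [594, -391], [541, -402], [513, -149]]
```

Run:
```python
from h import *
np.set_printoptions(precision=1,suppress=True)
w=np.load("w35.npy",allow_pickle=True).item();t=np.load("t.npy",allow_pickle=True).item()
cv2.imwrite("pics/w35p.png",cv2.resize(w["img"][15:115,220:430],None,fx=3.8,fy=3.8,interpolation=cv2.INTER_CUBIC))
cv2.imwrite("pics/w35t.png",cv2.resize(w["img"][115:215,185:455],None,fx=2.9,fy=2.9,interpolation=cv2.INTER_CUBIC))
for p in((247,62),(325,51),(406,40)): print(onz(w,*p,94))
im=t["img"]
g=cv2.cvtColor(im,cv2.COLOR_BGR2HSV);m=cv2.inRange(g,(0,0,140),(180,60,255));m[:220]=0;m[250:]=0;m[:,:350]=0;m[:,450:]=0
n,l,st,ce=cv2.connectedComponentsWithStats(m)
for i in range(1,n):
    if st[i,4]>20: print(st[i],ce[i],onz(t,*ce[i],94))
```

```text
[ 549.5 -182.2   94. ]
[ 560.4 -269.2   94. ]
[ 571.1 -358.2   94. ]
[433 224  14  13 135] [439.6 230.2] [ 568.6 -356.    94. ]
[398 228  13  13 139] [403.8 234.1] [ 558.4 -266.8   94. ]
[362 231  13  14 143] [368.  237.6] [ 549. -178.   94.]
```

Run:
```python
from h import *
np.set_printoptions(precision=1,suppress=True)
w=np.load("w35.npy",allow_pickle=True).item()
for n,P in(("C",[(640,22),(750,24),(735,196),(627,194)]),("B",[(328,68),(436,44),(467,208),(364,232)]),("A",[(27,98),(136,88),(160,255),(57,263)])):
    W=np.array([onz(w,185+x/2.9-.35,115+y/2.9-.35,50)[:2] for x,y in P]);ax=(W[0]+W[1]-W[2]-W[3])/2
    wd=(W[0]-W[1]+W[3]-W[2])/2
    a=np.arctan2(ax[1],ax[0]);print(n,W.mean(0),"yaw",a,np.arctan2(-wd[0],wd[1]),"L",np.linalg.norm(ax),np.linalg.norm(wd),"grip pt",W.mean(0)+17.5*np.array([np.cos(a),np.sin(a)]))
a=.1164
for i,p in enumerate([(549.2,-180),(559.4,-267.6),(569.8,-356.7)]): print(i,[ (k,(np.array(p)+k*np.array([np.cos(a),np.sin(a)])).round(1)) for k in(80,64,28,-8,0)])
```

```text
C [ 450.9 -398.1] yaw -0.006641058593743251 -0.019559369822911957 L 75.61104376976098 49.640592209662216 grip pt [ 468.4 -398.2]
B [ 438.4 -266.7] yaw 0.20752411660667808 0.21660070426724068 L 74.81507433466761 49.46623575931493 grip pt [ 455.5 -263.1]
A [ 421.5 -126.2] yaw 0.0856454581839765 0.08067697676724375 L 75.8433751577238 49.5220642947069 grip pt [ 438.9 -124.7]
0 [(80, array([ 628.7, -170.7])), (64, array([ 612.8, -172.6])), (28, array([ 577. , -176.7])), (-8, array([ 541.3, -180.9])), (0, array([ 549.2, -180. ]))]
1 [(80, array([ 638.9, -258.3])), (64, array([ 623. , -260.2])), (28, array([ 587.2, -264.3])), (-8, array([ 551.5, -268.5])), (0, array([ 559.4, -267.6]))]
2 [(80, array([ 649.3, -347.4])), (64, array([ 633.4, -349.3])), (28, array([ 597.6, -353.4])), (-8, array([ 561.9, -357.6])), (0, array([ 569.8, -356.7]))]
```

Request:
arm_command --targets '[{"x":2,"y":-0.1,"z":-4,"roll":0.1},{"x":4,"y":-0.2,"z":-8,"roll":0.21},{"x":6,"y":-0.3,"z":-12,"roll":0.21},{"x":7.3,"y":-0.3,"z":-16,"roll":0.21},{"x":7.3,"y":-0.3,"z":-20,"roll":0.21},{"x":7.3,"y":-0.3,"z":-23.5,"roll":0.21},{"x":7.3,"y":-0.3,"z":-23.5,"roll":0.21},{"x":7.3,"y":-0.3,"z":-23.5,"roll":0.21}]' --fingers 1

```text
time: 27.17
tool_pos: [454.3, -262.1, 89.0]
tcp_rot: [-3.138, 0.003, 0.212]
contact_force: [-0.5, 0.0, 0.5]
grip_width: 91.5
```

Run:
```python
from h import *
o=bot.get_obs();print(o["time"],o["tool_pos"],o["tcp_rot"],o["grip_width"],o["contact_force"])
w=snap("wrist","w36.png"); s=snap("scene","s36.png",(120,150,320,310),3.9)
```

```text
27.1667 [ 454.31489534 -262.13951124   89.0272939 ] [-3.13818233e+00  2.68895031e-03  2.11989104e-01] 91.53111645124885 [-0.49945491  0.0167975   0.46301921]
```

Request:
arm_command --targets '[{"x":0.1,"y":-0.05,"z":-3,"roll":0},{"x":0.1,"y":-0.05,"z":-6,"roll":0},{"x":0.1,"y":-0.05,"z":-7.8,"roll":0},{"x":0.1,"y":-0.05,"z":-8.8,"roll":0},{"x":0.1,"y":-0.05,"z":-9.2,"roll":0},{"x":0.1,"y":-0.05,"z":-9.4,"roll":0},{"x":0.1,"y":-0.05,"z":-9.4,"roll":0}]' --fingers 1

```text
time: 27.85
tool_pos: [456.8, -265.6, -2.7]
tcp_rot: [3.139, -0.002, 0.21]
contact_force: [-0.0, 0.5, -1.1]
grip_width: 91.6
```

Request:
arm_command --targets '[{"x":0,"y":0,"z":0,"roll":0},{"x":0,"y":0,"z":0,"roll":0},{"x":0,"y":0,"z":0,"roll":0},{"x":0,"y":0,"z":0,"roll":0},{"x":0,"y":0,"z":0,"roll":0},{"x":0,"y":0,"z":0,"roll":0},{"x":0,"y":0,"z":0,"roll":0},{"x":0,"y":0,"z":0,"roll":0}]' --fingers 0

```text
time: 28.52
tool_pos: [455.6, -264.6, -4.2]
tcp_rot: [-3.141, 0.0, 0.21]
contact_force: [-0.5, 2.0, 2.3]
grip_width: 49.7
```

Request:
arm_command --targets '[{"x":0,"y":0,"z":3,"roll":0},{"x":0,"y":0,"z":6.5,"roll":0},{"x":0,"y":0,"z":10,"roll":0},{"x":1,"y":0,"z":12,"roll":-0.05},{"x":4,"y":0.1,"z":12,"roll":-0.094},{"x":7.5,"y":0.2,"z":12,"roll":-0.094},{"x":11,"y":0.4,"z":12,"roll":-0.094},{"x":14.5,"y":0.6,"z":12,"roll":-0.094}]'

```text
time: 29.18
tool_pos: [602.0, -258.6, 115.8]
tcp_rot: [3.141, 0.0, 0.115]
contact_force: [0.6, -0.8, -0.9]
grip_width: 50.0
```

Request:
arm_command --targets '[{"x":3,"y":0,"z":0,"roll":0},{"x":3.8,"y":0.05,"z":0,"roll":0},{"x":3.8,"y":0.05,"z":-1.5,"roll":0},{"x":3.8,"y":0.05,"z":-3,"roll":0},{"x":3.8,"y":0.05,"z":-3.6,"roll":0},{"x":3.8,"y":0.05,"z":-3.6,"roll":0},{"x":3.8,"y":0.05,"z":-3.6,"roll":0}]'

```text
time: 29.77
tool_pos: [638.5, -258.3, 79.6]
tcp_rot: [-3.141, 0.001, 0.116]
contact_force: [1.0, 0.1, -0.5]
grip_width: 50.1
```

Run:
```python
from h import *
o=bot.get_obs();print(o["time"],o["tool_pos"],o["tcp_rot"],o["grip_width"],o["contact_force"])
w=snap("wrist","w37.png"); s=snap("scene","s37.png",(120,150,320,310),3.9)
```

```text
29.7667 [ 638.50762601 -258.34675572   79.64648926] [-3.14127826e+00  6.26934545e-04  1.15628688e-01] 50.13454806134484 [ 1.02185626  0.11775285 -0.5017302 ]
```

Request:
arm_command --targets '[{"x":-0.8,"y":-0.09,"z":0,"roll":0},{"x":-1.5,"y":-0.17,"z":0,"roll":0},{"x":-2.0,"y":-0.23,"z":0.1,"roll":0},{"x":-2.5,"y":-0.29,"z":0.3,"roll":0}]'

```text
time: 30.2
tool_pos: [622.1, -260.6, 88.6]
tcp_rot: [3.136, -0.02, 0.116]
contact_force: [19.8, 9.2, 9.1]
grip_width: 49.6
```

Run:
```python
from h import *
o=bot.get_obs();print(o["time"],o["tool_pos"],o["tcp_rot"],o["grip_width"],o["contact_force"])
s=snap("scene","s38.png",(120,150,320,310),3.9)
```

```text
30.2 [ 622.0632169  -260.63745773   88.55828101] [ 3.13603074 -0.02047243  0.11569136] 49.57163852051351 [19.82210618  9.16547329  9.05643656]
```

Run:
```python
from h import *
w=snap("wrist","w38.png",(200,200,440,400),3.2)
o=bot.get_obs();print(o["time"],o["tool_pos"],o["tcp_rot"],o["grip_width"],o["contact_force"])
```

```text
30.3 [ 621.13049015 -260.79574064   88.92465167] [ 3.13594903 -0.0187281   0.11578874] 49.76211410690351 [16.33288748  5.40827665  7.11132528]
```

Request:
arm_command --targets '[{"x":-0.6,"y":-0.07,"z":0.5,"roll":0},{"x":-1.2,"y":-0.14,"z":0.8,"roll":0},{"x":-1.8,"y":-0.21,"z":1.1,"roll":0},{"x":-2.2,"y":-0.26,"z":1.3,"roll":0},{"x":-2.2,"y":-0.26,"z":1.3,"roll":0}]'

```text
time: 30.72
tool_pos: [595.6, -263.9, 100.0]
tcp_rot: [3.138, -0.011, 0.116]
contact_force: [8.4, 3.3, 3.7]
grip_width: 49.5
```

Run:
```python
from h import *
o=bot.get_obs();print(o["time"],o["tool_pos"],o["tcp_rot"],o["grip_width"],o["contact_force"])
w=snap("wrist","w39.png",(200,200,440,400),3.2)
s=snap("scene","s39.png",(120,150,320,310),3.9)
```

```text
30.7167 [ 595.55961649 -263.85633779   99.95077322] [ 3.13773083 -0.01080703  0.11564859] 49.50309453545061 [8.43893389 3.30026672 3.67153573]
```

Request:
arm_command --targets '[{"x":-0.7,"y":-0.08,"z":0,"roll":0},{"x":-1.4,"y":-0.16,"z":0.1,"roll":0},{"x":-2.1,"y":-0.25,"z":0.2,"roll":0},{"x":-2.6,"y":-0.3,"z":0.2,"roll":0},{"x":-2.6,"y":-0.3,"z":0.2,"roll":0}]'

```text
time: 31.23
tool_pos: [567.9, -267.7, 99.5]
tcp_rot: [3.138, -0.007, 0.115]
contact_force: [6.5, -0.6, -4.8]
grip_width: 49.8
```

Run:
```python
from h import *
o=bot.get_obs();print(o["time"],o["tool_pos"],o["tcp_rot"],o["grip_width"],o["contact_force"])
w=snap("wrist","w40.png",(200,160,440,400),2.5)
s=snap("scene","s40.png",(120,150,320,310),3.9)
```

```text
31.2333 [ 567.91840358 -267.73998205   99.49163309] [ 3.13813045 -0.00671012  0.11513434] 49.77981006740688 [ 6.4836868  -0.56979875 -4.83267284]
```

Request:
arm_command --targets '[{"x":-0.6,"y":-0.07,"z":0,"roll":0},{"x":-1.2,"y":-0.12,"z":0,"roll":0},{"x":-1.8,"y":-0.16,"z":0,"roll":0},{"x":-1.8,"y":-0.16,"z":0,"roll":0}]'

```text
time: 31.67
tool_pos: [550.4, -269.5, 98.4]
tcp_rot: [3.138, -0.007, 0.115]
contact_force: [10.9, -2.6, -12.0]
grip_width: 49.8
```

Run:
```python
from h import *
o=bot.get_obs();print(o["time"],o["tool_pos"],o["tcp_rot"],o["grip_width"],o["contact_force"])
w=snap("wrist","w41.png",(200,160,440,400),2.5)
s=snap("scene","s41.png",(120,150,320,310),3.9)
```

```text
31.6667 [ 550.42270935 -269.50367914   98.36368329] [ 3.13793205 -0.00723442  0.11497723] 49.76234199055465 [ 10.86475291  -2.57947521 -11.98066341]
```

Request:
arm_command --targets '[{"x":0,"y":0,"z":-0.6,"roll":0},{"x":0,"y":0,"z":-1.2,"roll":0},{"x":0,"y":0,"z":-1.8,"roll":0},{"x":0,"y":0,"z":-2.2,"roll":0},{"x":0,"y":0,"z":-2.2,"roll":0}]'

```text
time: 32.18
tool_pos: [546.9, -268.0, 74.7]
tcp_rot: [-3.14, 0.002, 0.116]
contact_force: [-0.2, -0.7, -1.4]
grip_width: 49.6
```

Run:
```python
from h import *
o=bot.get_obs();print(o["time"],o["tool_pos"],o["tcp_rot"],o["grip_width"],o["contact_force"])
w=snap("wrist","w42.png",(200,160,440,400),2.5)
s=snap("scene","s42.png",(120,150,320,310),3.9)
```

```text
32.1833 [ 546.90148558 -268.0229511    74.67973173] [-3.14032010e+00  1.77247119e-03  1.15655652e-01] 49.62547481415417 [-0.21328299 -0.71489805 -1.40196935]
```

Request:
arm_command --targets '[{"x":0.4,"y":0.05,"z":-0.6,"roll":0},{"x":0.7,"y":0.08,"z":-1.2,"roll":0},{"x":0.7,"y":0.08,"z":-1.8,"roll":0},{"x":0.7,"y":0.08,"z":-2.0,"roll":0},{"x":0.7,"y":0.08,"z":-2.0,"roll":0}]'

```text
time: 32.7
tool_pos: [552.6, -268.6, 57.3]
tcp_rot: [3.14, 0.004, 0.116]
contact_force: [-14.0, -1.6, 15.6]
grip_width: 49.9
```

Run:
```python
from h import *
o=bot.get_obs();print(o["time"],o["tool_pos"],o["tcp_rot"],o["grip_width"],o["contact_force"])
s=snap("scene","s43.png",(150,180,300,300),5)
```

```text
32.7 [ 552.60958111 -268.64327786   57.33445037] [3.14043777 0.00412302 0.11610013] 49.89203944594534 [-13.96327076  -1.58463604  15.56027184]
```

```bash
cat >> h.py <<'E'
def tinpose(c,pix):
    """pix: six image corners: floor far L,R ; floor near L,R ; lip near L,R (as seen by scene cam). tin frame: z to mouth, near side = +y' here"""
    # object coords: X right in image, Y toward camera(near), Z down (to mouth)
    O=np.array([[-25,-25,0],[25,-25,0],[-25,25,0],[25,25,0],[-25,25,75],[25,25,75]],float)
    K=np.array([[c["fx"],0,c["cx"]],[0,c["fy"],c["cy"]],[0,0,1.]])
    ok,r,t=cv2.solvePnP(O,np.array(pix,float),K,None,flags=cv2.SOLVEPNP_ITERATIVE)
    R=c["rotation"]@cv2.Rodrigues(r)[0];p=c["rotation"]@t[:,0]+c["position"]
    z=R[:,2];return p,z,np.degrees(np.arccos(-z[2]))
E
python3 - <<'E'
from h import *
s=snap("scene")
S=lambda x,y:(150+x/5-.4,180+y/5-.4)
p,z,a=tinpose(s,[S(232,290),S(355,288),S(235,408),S(370,400),S(255,465),S(372,458)])
print(p.round(1),z.round(2),a)
S=lambda x,y:(120+x/3.9-.4,150+y/3.9-.4)
p,z,a=tinpose(s,[S(291,305),S(393,303),S(296,397),S(402,390),S(315,458),S(405,450)])
print("s42",p.round(1),z.round(2),a)
p,z,a=tinpose(s,[S(284,275),S(385,272),S(286,364),S(393,360),S(303,431),S(398,424)])
print("s41",p.round(1),z.round(2),a)
E
```

```text
[ 572.1 -266.2  107. ] [-0.5  -0.08 -0.86] 30.274404484028775
s42 [ 585.8 -262.7  143.5] [-0.42 -0.07 -0.91] 25.027681146387554
s41 [ 583.8 -265.   161.7] [-0.4  -0.07 -0.91] 23.969135836589324
```

Request:
arm_command --targets '[{"x":-0.5,"y":-0.06,"z":0.6,"roll":0},{"x":-0.9,"y":-0.1,"z":1.5,"roll":0},{"x":-1.0,"y":-0.1,"z":2.5,"roll":0},{"x":-1.0,"y":-0.1,"z":3.3,"roll":0},{"x":-1.6,"y":-0.18,"z":3.3,"roll":0},{"x":-2.2,"y":-0.25,"z":3.3,"roll":0},{"x":-2.2,"y":-0.25,"z":3.3,"roll":0}]'

```text
time: 33.38
tool_pos: [537.3, -269.4, 87.8]
tcp_rot: [3.14, -0.01, 0.116]
contact_force: [18.6, 1.7, -15.3]
grip_width: 50.0
```

Run:
```python
from h import *
o=bot.get_obs();print(o["time"],o["tool_pos"],o["tcp_rot"],o["grip_width"],o["contact_force"])
s=snap("scene","s44.png",(150,180,300,300),5)
```

```text
33.3833 [ 537.31535214 -269.41649642   87.83180954] [ 3.14036478 -0.00950926  0.11556096] 50.004409124613126 [ 18.62875801   1.67249009 -15.32379797]
```

Run:
```python
from h import *
s=snap("scene")
S=lambda x,y:(150+x/5-.4,180+y/5-.4)
p,z,a=tinpose(s,[S(221,206),S(347,198),S(229,310),S(361,299),S(250,413),S(370,403)])
print(p.round(1),z.round(2),a); print(bot.get_obs()["contact_force"])
```

```text
[ 564.7 -265.7  148.8] [-0.28 -0.05 -0.96] 16.529334870573848
[ 19.07602617   2.12149333 -13.61624866]
```

Request:
arm_command --targets '[{"x":-0.4,"y":-0.05,"z":-0.2,"roll":0},{"x":-0.8,"y":-0.09,"z":-0.4,"roll":0},{"x":-1.2,"y":-0.14,"z":-0.6,"roll":0},{"x":-1.2,"y":-0.14,"z":-0.6,"roll":0}]'

```text
time: 33.82
tool_pos: [526.8, -271.3, 82.6]
tcp_rot: [3.139, -0.012, 0.115]
contact_force: [23.0, 2.3, -12.5]
grip_width: 49.2
```

Run:
```python
from h import *
o=bot.get_obs();print(o["time"],o["tool_pos"],o["tcp_rot"],o["grip_width"],o["contact_force"])
s=snap("scene","s45.png",(150,180,300,300),5)
```

```text
33.8167 [ 526.75795434 -271.28287063   82.62216835] [ 3.13858796 -0.01225684  0.11548886] 49.22589521832123 [ 23.02248394   2.25878349 -12.49711951]
```

Run:
```python
from h import *
s=snap("scene")
S=lambda x,y:(150+x/5-.4,180+y/5-.4)
p,z,a=tinpose(s,[S(222,202),S(349,192),S(229,290),S(359,280),S(249,417),S(370,407)])
print(p.round(1),z.round(2),a); print(bot.get_obs()["contact_force"])
```

```text
[ 555.  -266.8  147.5] [-0.12 -0.04 -0.99] 7.5484460346877365
[ 21.92134884   1.84995978 -13.44069287]
```

Request:
arm_command --targets '[{"x":0.4,"y":0.05,"z":-0.5,"roll":0},{"x":0.9,"y":0.1,"z":-1.2,"roll":0},{"x":1.3,"y":0.15,"z":-2.0,"roll":0},{"x":1.3,"y":0.15,"z":-2.6,"roll":0},{"x":1.3,"y":0.15,"z":-2.6,"roll":0}]'

```text
time: 34.33
tool_pos: [532.6, -269.3, 54.6]
tcp_rot: [-3.139, 0.003, 0.116]
contact_force: [0.3, 0.2, -2.1]
grip_width: 49.3
```

Run:
```python
from h import *
o=bot.get_obs();print(o["time"],o["tool_pos"],o["tcp_rot"],o["grip_width"],o["contact_force"])
s=snap("scene","s46.png",(150,180,300,300),5);w=snap("wrist","w46.png",(200,140,440,400),2.3)
```

```text
34.3333 [ 532.60041031 -269.26125874   54.57883956] [-3.13920774e+00  3.06912874e-03  1.15960500e-01] 49.32515734038713 [ 0.2797348   0.23401198 -2.06043728]
```

Request:
arm_command --targets '[{"x":0,"y":0,"z":-0.6,"roll":0},{"x":0,"y":0,"z":-1.2,"roll":0},{"x":0,"y":0,"z":-1.8,"roll":0},{"x":0,"y":0,"z":-1.8,"roll":0}]'

```text
time: 34.77
tool_pos: [532.8, -269.5, 37.3]
tcp_rot: [-3.14, 0.002, 0.116]
contact_force: [-0.9, -0.2, -1.2]
grip_width: 49.4
```

Run:
```python
from h import *
o=bot.get_obs();print(o["time"],o["tool_pos"],o["tcp_rot"],o["grip_width"],o["contact_force"])
s=snap("scene","s47.png",(150,180,300,300),5)
```

```text
34.7667 [ 532.77545338 -269.51866721   37.25072092] [-3.14003869e+00  1.96714441e-03  1.15642784e-01] 49.44001187622241 [-0.89735883 -0.21120568 -1.22820003]
```

Request:
arm_command --targets '[{"x":0,"y":0,"z":-0.4,"roll":0},{"x":0,"y":0,"z":-0.5,"roll":0},{"x":0,"y":0,"z":-0.5,"roll":0}]'

```text
time: 35.07
tool_pos: [533.6, -269.9, 33.5]
tcp_rot: [-3.141, 0.0, 0.116]
contact_force: [-1.2, 0.5, -1.5]
grip_width: 49.5
```

Request:
arm_command --targets '[{"x":0,"y":0,"z":0,"roll":0},{"x":0,"y":0,"z":0,"roll":0},{"x":0,"y":0,"z":0,"roll":0},{"x":0,"y":0,"z":0,"roll":0},{"x":0,"y":0,"z":0,"roll":0}]' --fingers 0.75

```text
time: 35.48
tool_pos: [533.9, -270.1, 34.0]
tcp_rot: [3.141, -0.0, 0.116]
contact_force: [0.3, -0.2, 0.7]
grip_width: 68.5
```

Run:
```python
from h import *
o=bot.get_obs();print(o["time"],o["tool_pos"],o["tcp_rot"],o["grip_width"],o["contact_force"])
s=snap("scene","s48.png",(150,180,300,300),5)
S=lambda x,y:(150+x/5-.4,180+y/5-.4)
```

```text
35.4833 [ 533.87903318 -270.07594809   34.00514005] [ 3.14121318e+00 -3.89420514e-04  1.15819531e-01] 68.45768598692807 [ 0.32182874 -0.20442413  0.67584523]
```

Request:
arm_command --targets '[{"x":0,"y":0,"z":4,"roll":0},{"x":0,"y":0,"z":8,"roll":0},{"x":0,"y":0,"z":12,"roll":0},{"x":-4,"y":0,"z":16,"roll":0},{"x":-8,"y":0,"z":19,"roll":-0.1},{"x":-12,"y":0,"z":22,"roll":-0.116},{"x":-15,"y":0.5,"z":24,"roll":-0.116},{"x":-15,"y":0.5,"z":26,"roll":-0.116}]' --fingers 1

```text
time: 36.2
tool_pos: [380.3, -263.7, 293.5]
tcp_rot: [-3.139, 0.003, -0.001]
contact_force: [0.7, -0.7, -0.1]
grip_width: 91.8
```

Request:
arm_command --targets '[{"x":0,"y":0,"z":2,"roll":0},{"x":0,"y":0,"z":2,"roll":0},{"x":0,"y":0,"z":2,"roll":0},{"x":0,"y":0,"z":2,"roll":0}]'

```text
time: 36.53
tool_pos: [383.5, -264.7, 312.9]
tcp_rot: [-3.141, 0.001, -0.0]
contact_force: [0.4, -0.5, -0.2]
grip_width: 91.9
```

Run:
```python
from h import *
w=snap("wrist","w49.png"); np.save("w49.npy",w,allow_pickle=True)
o=bot.get_obs();print(o["time"],o["tool_pos"],o["tcp_rot"],o["dq"].round(3))
cv2.imwrite("pics/w49c.png",cv2.resize(w["img"][110:235,180:460],None,fx=2.8,fy=2.8,interpolation=cv2.INTER_CUBIC))
```

```text
36.5833 [ 383.54070217 -264.59404242  312.40642273] [-3.13988386e+00  1.82582984e-03  7.62975978e-05] [ 0.002  0.009  0.002 -0.001  0.004  0.   ]
```

Request:
arm_command --targets '[{"x":2,"y":-3,"z":-3,"roll":-0.01},{"x":4,"y":-6,"z":-6,"roll":-0.01},{"x":6,"y":-9,"z":-9,"roll":-0.01},{"x":8,"y":-12,"z":-12,"roll":-0.01},{"x":8.5,"y":-13.2,"z":-15.5,"roll":-0.01},{"x":8.5,"y":-13.2,"z":-19.5,"roll":-0.01},{"x":8.5,"y":-13.2,"z":-22,"roll":-0.01},{"x":8.5,"y":-13.2,"z":-22,"roll":-0.01}]' --fingers 1

```text
time: 37.25
tool_pos: [464.9, -392.8, 83.6]
tcp_rot: [-3.128, 0.012, -0.01]
contact_force: [-1.2, 1.5, -1.5]
grip_width: 91.7
```

Run:
```python
from h import *
o=bot.get_obs();print(o["time"],o["tool_pos"],o["tcp_rot"],o["grip_width"],o["contact_force"])
w=snap("wrist","w50.png",(150,150,490,400),2.3)
```

```text
37.25 [ 464.85192812 -392.81034222   83.60707279] [-3.12845262  0.01249462 -0.01010765] 91.73736530587027 [-1.24737581  1.51017396 -1.54962422]
```

Request:
arm_command --targets '[{"x":0,"y":0.05,"z":-3,"roll":0},{"x":0,"y":0.05,"z":-6,"roll":0},{"x":0,"y":0.05,"z":-8.2,"roll":0},{"x":0,"y":0.05,"z":-9.4,"roll":0},{"x":0,"y":0.05,"z":-9.7,"roll":0},{"x":0,"y":0.05,"z":-9.7,"roll":0}]' --fingers 1

```text
time: 37.8
tool_pos: [469.4, -396.9, -2.1]
tcp_rot: [3.141, -0.001, -0.01]
contact_force: [-0.2, -0.0, -0.3]
grip_width: 92.1
```

Request:
arm_command --targets '[{"x":0,"y":0,"z":0,"roll":0},{"x":0,"y":0,"z":0,"roll":0},{"x":0,"y":0,"z":0,"roll":0},{"x":0,"y":0,"z":0,"roll":0},{"x":0,"y":0,"z":0,"roll":0},{"x":0,"y":0,"z":0,"roll":0},{"x":0,"y":0,"z":0,"roll":0},{"x":0,"y":0,"z":0,"roll":0}]' --fingers 0

```text
time: 38.47
tool_pos: [468.8, -396.6, -3.1]
tcp_rot: [3.141, -0.0, -0.01]
contact_force: [-0.4, 0.9, 1.1]
grip_width: 49.7
```

Request:
arm_command --targets '[{"x":0,"y":0,"z":3,"roll":0},{"x":0,"y":0,"z":6.5,"roll":0},{"x":0,"y":0,"z":10,"roll":0},{"x":1,"y":0.3,"z":12,"roll":0.06},{"x":4,"y":1,"z":12,"roll":0.126},{"x":7.5,"y":2,"z":12,"roll":0.126},{"x":11,"y":3,"z":12,"roll":0.126},{"x":14.5,"y":4,"z":12,"roll":0.126}]'

```text
time: 39.13
tool_pos: [614.8, -355.9, 116.8]
tcp_rot: [-3.141, 0.0, 0.115]
contact_force: [0.7, -0.6, -1.2]
grip_width: 49.7
```

Request:
arm_command --targets '[{"x":2.5,"y":0.7,"z":0,"roll":0},{"x":3.6,"y":1,"z":0,"roll":0},{"x":3.6,"y":1,"z":-1.5,"roll":0},{"x":3.6,"y":1,"z":-3,"roll":0},{"x":3.6,"y":1,"z":-3.6,"roll":0},{"x":3.6,"y":1,"z":-3.6,"roll":0},{"x":3.6,"y":1,"z":-3.6,"roll":0}]'

```text
time: 39.72
tool_pos: [649.4, -346.5, 80.5]
tcp_rot: [-3.141, 0.001, 0.115]
contact_force: [1.2, 0.5, -1.1]
grip_width: 49.9
```

Run:
```python
from h import *
o=bot.get_obs();print(o["time"],o["tool_pos"],o["tcp_rot"],o["grip_width"],o["contact_force"])
s=snap("scene","s51.png",(70,150,270,310),3.9)
```

```text
39.7167 [ 649.42915806 -346.53084141   80.53333474] [-3.14101957e+00  7.06408618e-04  1.15480268e-01] 49.92624588887718 [ 1.17840099  0.46570962 -1.1047263 ]
```

Request:
arm_command --targets '[{"x":-1.2,"y":-0.14,"z":0.1,"roll":0},{"x":-2.48,"y":-0.29,"z":0.3,"roll":0},{"x":-3.6,"y":-0.42,"z":1.0,"roll":0},{"x":-4.67,"y":-0.55,"z":1.6,"roll":0},{"x":-4.67,"y":-0.55,"z":1.6,"roll":0},{"x":-4.67,"y":-0.55,"z":1.6,"roll":0}]'

```text
time: 40.27
tool_pos: [605.6, -353.0, 100.8]
tcp_rot: [3.137, -0.008, 0.115]
contact_force: [5.8, -0.0, 1.8]
grip_width: 49.7
```

Request:
arm_command --targets '[{"x":-1.3,"y":-0.15,"z":0.1,"roll":0},{"x":-2.6,"y":-0.3,"z":0.2,"roll":0},{"x":-3.5,"y":-0.41,"z":0.1,"roll":0},{"x":-4.4,"y":-0.51,"z":0.0,"roll":0},{"x":-4.4,"y":-0.51,"z":0.0,"roll":0},{"x":-4.4,"y":-0.51,"z":0.0,"roll":0}]'

```text
time: 40.77
tool_pos: [560.8, -357.7, 98.2]
tcp_rot: [3.139, -0.005, 0.115]
contact_force: [5.9, 0.2, -4.2]
grip_width: 49.7
```

```bash
cat h.py | head -60
python3 - <<'E'
from h import *
c=snap('scene','pics/s52.png',(100,180,250,300),5) if 0 else snap('scene','pics/s52.png',(120,180,160,120),5)
E
```

```text
import numpy as np,cv2
from plant import bot
def snap(n,f=None,crop=None,scale=1):
    c=bot.capture(n); im=c["img"]
    if f:
        o=im if crop is None else im[crop[1]:crop[3],crop[0]:crop[2]]
        if scale!=1:o=cv2.resize(o,None,fx=scale,fy=scale,interpolation=cv2.INTER_CUBIC)
        cv2.imwrite("pics/"+f,o)
    return c
def ray(c,u,v):
    d=np.array([(u-c["cx"])/c["fx"],(v-c["cy"])/c["fy"],1.])
    return np.array(c["position"],float),np.array(c["rotation"],float)@d
def onz(c,u,v,z):
    p,d=ray(c,u,v); return p+d*(z-p[2])/d[2]
def proj(c,P):
    q=np.array(c["rotation"]).T@(np.array(P,float)-np.array(c["position"])); return np.array([c["fx"]*q[0]/q[2]+c["cx"],c["fy"]*q[1]/q[2]+c["cy"]])
from scipy.spatial.transform import Rotation as Ro
_s=snap
def snap(n,f=None,crop=None,scale=1):
    o=bot.get_obs(); c=_s(n,f,crop,scale)
    if n=="wrist":
        T=np.eye(4);T[:3,:3]=Ro.from_euler("xyz",o["tcp_rot"]).as_matrix();T[:3,3]=o["tool_pos"]
        W=T@np.array(c["hand_eye"]);c["position"]=W[:3,3];c["rotation"]=W[:3,:3]
    elif np.ndim(c["rotation"])==1: c["rotation"]=Ro.fro
[... 725 characters left out ...]
at),K,None,flags=cv2.SOLVEPNP_ITERATIVE)
    R=c["rotation"]@cv2.Rodrigues(r)[0];p=c["rotation"]@t[:,0]+c["position"]
    z=R[:,2];return p,z,np.degrees(np.arccos(-z[2]))Traceback (most recent call last):
  File "<stdin>", line 2, in <module>
  File "h.py", line 20, in snap
    o=bot.get_obs(); c=_s(n,f,crop,scale)
                       ~~^^^^^^^^^^^^^^^^
  File "h.py", line 7, in snap
    if scale!=1:o=cv2.resize(o,None,fx=scale,fy=scale,interpolation=cv2.INTER_CUBIC)
                  ~~~~~~~~~~^^^^^^^^^^^^^^^^^^^^^^^^^^^^^^^^^^^^^^^^^^^^^^^^^^^^^^^^
cv2.error: OpenCV(4.12.0) /io/opencv/modules/imgproc/src/resize.cpp:4208: error: (-215:Assertion failed) !ssize.empty() in function 'resize'
```

Run:
```python
from h import *
c=snap('scene','s52.png',(100,180,250,300),5)
```

```text
(no output)
```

View pics/s52.png

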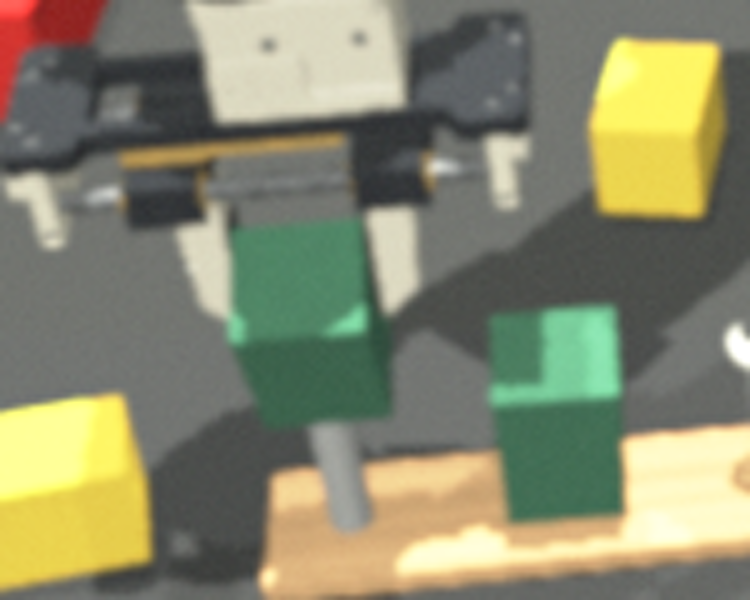

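The picture shows tin C over peg2 (crop 310,320), still tilted, with the peg inside it. This matches tin B at the same stage, so I'm continuing the recipe.

Request:
arm_command --targets '[{"x":-0.6,"y":-0.07,"z":-0.5,"roll":0},{"x":-1.2,"y":-0.14,"z":-1.0,"roll":0},{"x":-1.8,"y":-0.21,"z":-1.5,"roll":0},{"x":-2.4,"y":-0.28,"z":-2.0,"roll":0},{"x":-2.4,"y":-0.28,"z":-2.0,"roll":0},{"x":-2.4,"y":-0.28,"z":-2.0,"roll":0}]'

```text
time: 41.37
tool_pos: [538.0, -361.1, 79.3]
tcp_rot: [3.137, -0.007, 0.115]
contact_force: [8.3, 0.4, -1.9]
grip_width: 49.7
```

Run:
```python
from h import *
c=snap('scene','s53.png',(100,180,250,300),5)
```

```text
(no output)
```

View pics/s53.png

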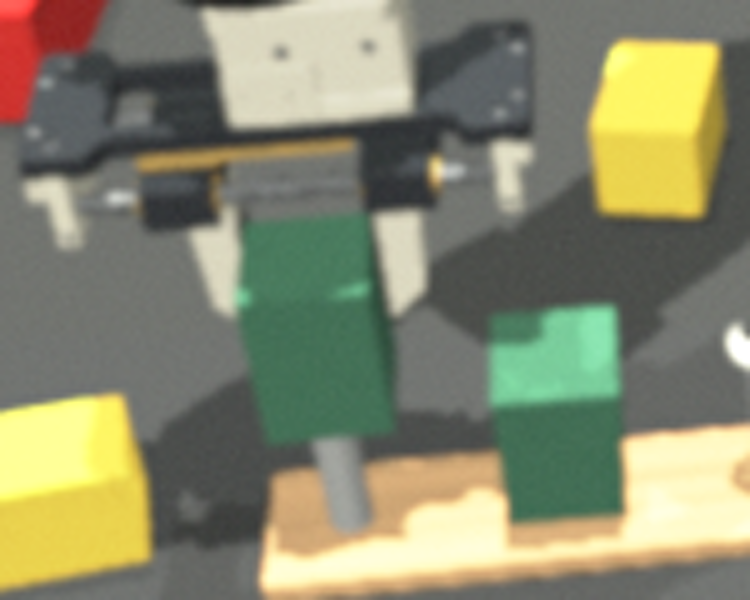

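Run:
```python
from h import *
c=snap('scene')
px=[(245,220),(368,215),(240,298),(378,288),(268,442),(392,430)]
print(tinpose(c,[(100+u/5,180+v/5) for u,v in px]))
```

```text
(array([ 550.26445063, -359.54207584,  137.87761653]), array([ 0.0065726 , -0.05445956, -0.99849435]), np.float64(3.144523302468539))
```

Request:
arm_command --targets '[{"x":0.1,"y":0.01,"z":-0.4,"roll":0},{"x":0.3,"y":0.03,"z":-1.0,"roll":0},{"x":0.5,"y":0.06,"z":-1.7,"roll":0},{"x":0.6,"y":0.07,"z":-2.4,"roll":0},{"x":0.6,"y":0.07,"z":-2.4,"roll":0},{"x":0.6,"y":0.07,"z":-2.4,"roll":0}]'

```text
time: 41.97
tool_pos: [540.4, -358.8, 51.7]
tcp_rot: [-3.14, 0.002, 0.116]
contact_force: [0.3, -0.6, -1.5]
grip_width: 49.9
```

Request:
arm_command --targets '[{"x":0.15,"y":0.02,"z":-0.6,"roll":0},{"x":0.3,"y":0.03,"z":-1.2,"roll":0},{"x":0.3,"y":0.03,"z":-1.6,"roll":0},{"x":0.3,"y":0.03,"z":-1.6,"roll":0},{"x":0.3,"y":0.03,"z":-1.6,"roll":0}]'

```text
time: 42.38
tool_pos: [543.8, -358.7, 36.3]
tcp_rot: [-3.141, 0.001, 0.116]
contact_force: [-0.7, 0.4, -1.6]
grip_width: 50.1
```

Run:
```python
from h import *
c=snap('scene','s54.png',(100,180,250,300),5)
```

```text
(no output)
```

View pics/s54.png

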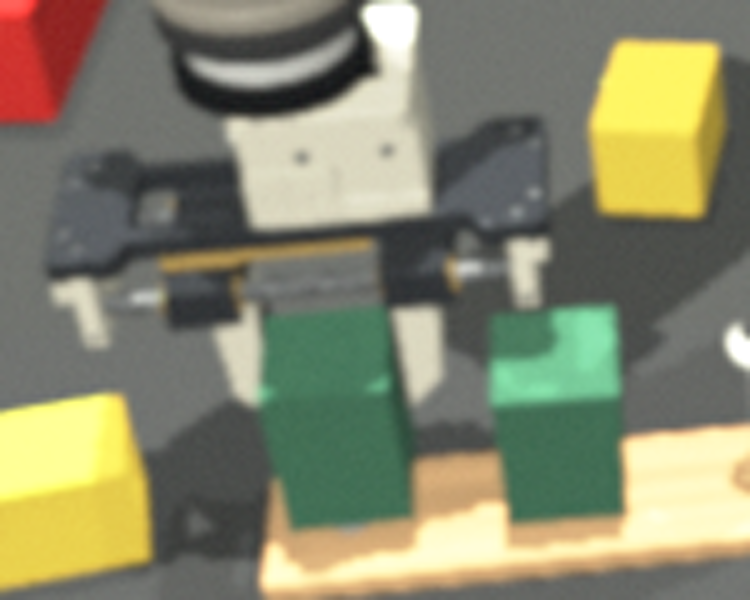

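Tin C is upright around peg2, at the same height as tin B. Next I'm lowering it a touch and opening.

Request:
arm_command --targets '[{"x":0,"y":0,"z":-0.3,"roll":0},{"x":0,"y":0,"z":-0.3,"roll":0},{"x":0,"y":0,"z":-0.3,"roll":0}]'

```text
time: 42.68
tool_pos: [543.9, -358.9, 33.7]
tcp_rot: [3.142, 0.0, 0.116]
contact_force: [0.5, -0.0, -0.5]
grip_width: 49.6
```

Request:
arm_command --fingers 0.72 --targets '[{"x":0,"y":0,"z":0,"roll":0},{"x":0,"y":0,"z":0,"roll":0},{"x":0,"y":0,"z":0,"roll":0},{"x":0,"y":0,"z":0,"roll":0},{"x":0,"y":0,"z":0,"roll":0}]'

```text
time: 43.1
tool_pos: [544.1, -359.0, 33.9]
tcp_rot: [3.141, -0.0, 0.116]
contact_force: [0.1, 0.6, -0.0]
grip_width: 66.4
```

Request:
arm_command --targets '[{"x":0,"y":0,"z":1,"roll":0},{"x":0,"y":0,"z":3,"roll":0},{"x":0,"y":0,"z":6,"roll":0},{"x":0,"y":0,"z":10,"roll":0},{"x":0,"y":0,"z":14,"roll":0},{"x":-2,"y":1,"z":17,"roll":0},{"x":-5,"y":3,"z":20,"roll":-0.1},{"x":-8,"y":5,"z":23,"roll":-0.116}]'

```text
time: 43.77
tool_pos: [469.9, -313.0, 259.1]
tcp_rot: [3.141, -0.001, -0.005]
contact_force: [-0.1, -0.5, 0.9]
grip_width: 66.6
```

Request:
arm_command --fingers 1.0 --targets '[{"x":-3,"y":2,"z":2,"roll":0},{"x":-6,"y":4,"z":4,"roll":0},{"x":-8,"y":4.5,"z":5,"roll":0},{"x":-8,"y":4.5,"z":5,"roll":0},{"x":-8,"y":4.5,"z":5,"roll":0}]'

```text
time: 44.18
tool_pos: [390.5, -268.4, 308.9]
tcp_rot: [3.139, -0.003, -0.001]
contact_force: [-0.0, 0.1, 0.2]
grip_width: 90.5
```

Run:
```python
from h import *
print(bot.get_obs()["tool_pos"])
c=snap('scene','s55.png',(100,180,250,300),5)
c=snap('wrist','w55.png')
```

```text
[ 390.52123515 -268.42581125  308.92666097]
```

View pics/s55.png

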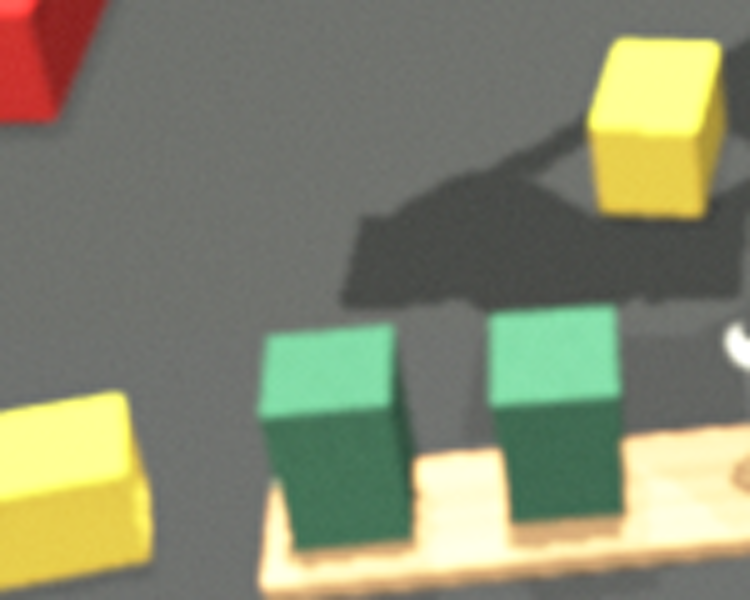

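View pics/w55.png

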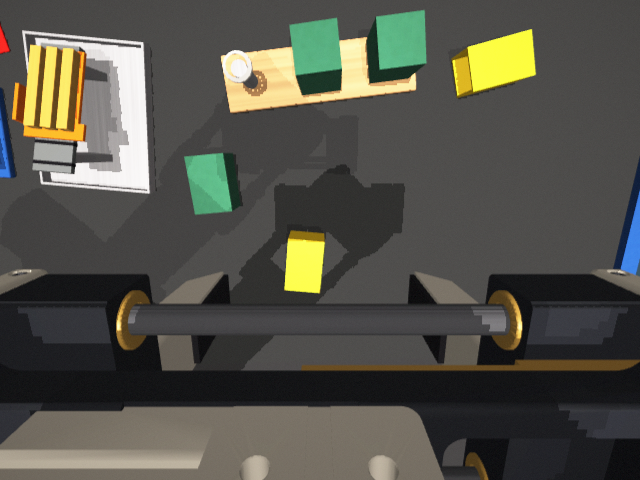

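Run:
```python
from h import *
c=snap('scene')
f=lambda px:tinpose(c,[(100+u/5,180+v/5) for u,v in px])
print(f([(267,336),(394,325),(260,415),(394,405),(292,549),(410,538)]))
print(f([(490,315),(614,307),(489,405),(619,395),(512,520),(622,512)]))
w=snap('wrist')
im=w['img'];h=cv2.cvtColor(im,cv2.COLOR_BGR2HSV)
m=cv2.inRange(h,(60,90,40),(90,255,255));m[:, :170]=0;m[:145]=0;m[225:]=0
k=max(cv2.findContours(m,0,2)[0],key=cv2.contourArea)
for p in cv2.approxPolyDP(k,5,True)[:,0]: print(p,onz(w,*p,50)[:2],onz(w,*p,0)[:2])
```

```text
(array([ 565.37017397, -356.51401378,   90.27843594]), array([-0.01131934, -0.03158725, -0.9994369 ]), np.float64(1.922872729004364))
(array([ 551.49942006, -268.24687255,   83.80312719]), array([-0.13109861, -0.04777223, -0.99021764]), np.float64(8.020735525714887))
[232 153] [ 460.40609551 -159.25715665] [ 460.29553504 -146.71158329]
[184 156] [456.72983092 -98.05244851] [456.19893169 -78.50881763]
[196 214] [ 382.11053066 -106.2430896 ] [373.04776892 -87.63596474]
[240 204] [ 395.44535391 -165.45700578] [ 387.90727651 -153.62031416]
```

Run:
```python
from h import *
c=snap('scene')
X=np.array([.993,.116]);Y=np.array([-.116,.993])
for P in ((559.4,-267.6),(569.8,-356.7)):
  for d in (0,6):
    for dx in(-6,0,6):
      o=np.array(P)+dx*X
      L=[np.r_[o-25*X-25*Y,97],np.r_[o-25*X+25*Y,97],np.r_[o+25*X-25*Y,97],np.r_[o+25*X+25*Y,97],np.r_[o+25*X-25*Y,22],np.r_[o+25*X+25*Y,22]]
      print(dx,[tuple(np.round((proj(c,q)-[100,180])*5).astype(int).tolist()) for q in L]) if d==0 else 0
w=snap('wrist')
im=w['img'][0:230,170:450];cv2.imwrite('pics/w56.png',cv2.resize(im,None,fx=2.8,fy=2.6,interpolation=2))
```

```text
-6 [(487, 301), (609, 290), (487, 379), (612, 367), (509, 514), (630, 502)]
0 [(487, 310), (609, 299), (487, 388), (613, 376), (509, 524), (630, 512)]
6 [(487, 319), (610, 308), (486, 398), (613, 386), (509, 534), (631, 521)]
-6 [(266, 321), (390, 310), (257, 401), (386, 388), (289, 537), (412, 524)]
0 [(265, 331), (389, 319), (256, 411), (385, 398), (289, 547), (412, 534)]
6 [(264, 340), (389, 328), (255, 421), (385, 408), (288, 557), (412, 544)]
```

View pics/w56.png

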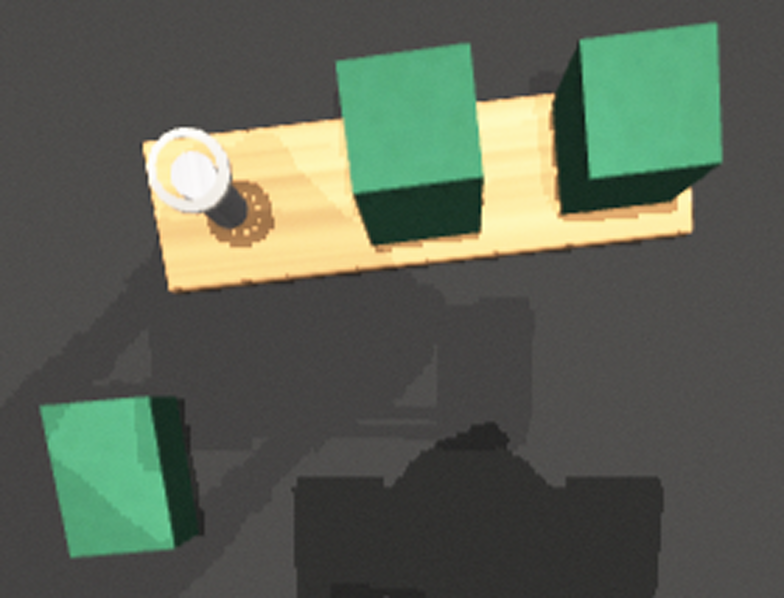

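Tin C fits an upright tin on peg2. Tin B's near face looks short in the scene view (116 px against 136 expected), so I'll check its tilt from the wrist view too.

Run:
```python
from h import *
w=snap('wrist')
K=np.array([[w["fx"],0,w["cx"]],[0,w["fy"],w["cy"]],[0,0,1.]])
def f(O,px):
    pix=np.array([(170+u/2.8,v/2.6) for u,v in px])
    ok,r,t=cv2.solvePnP(np.array(O,float),pix,K,None)
    R=w["rotation"]@cv2.Rodrigues(r)[0];p=w["rotation"]@t[:,0]+w["position"]
    e=cv2.projectPoints(np.array(O,float),r,t,K,None)[0][:,0]-pix
    print(p.round(1),R[:,2].round(3),np.degrees(np.arccos(-R[2,2])).round(1),np.abs(e).max().round(2))
# X right in image, Y down(image; toward robot), Z to mouth
O=[[-25,-25,0],[25,-25,0],[25,25,0],[-25,25,0],[-25,25,75],[25,25,75]]
f(O,[(336,61),(470,43),(481,178),(355,193),(375,244),(478,233)])
O2=[[-25,-25,0],[25,-25,0],[25,25,0],[-25,25,0],[-25,25,75]]
f(O2,[(580,39),(717,23),(721,162),(589,179),(561,214)])
t=snap('top','t57.png')
for P in ([559.4,-267.6,97],[569.8,-356.7,97]):print(proj(t,P))
```

```text
[ 569.6 -266.6   93.4] [-0.109 -0.056 -0.992] 7.0 0.95Traceback (most recent call last):
  File "<stdin>", line 14, in <module>
  File "<stdin>", line 6, in f
cv2.error: OpenCV(4.12.0) /io/opencv/modules/calib3d/src/calibration_base.cpp:1346: error: (-2:Unspecified error) in function 'void cv::findExtrinsicCameraParams2(const cv::Mat&, const cv::Mat&, const cv::Mat&, const cv::Mat&, cv::Mat&, cv::Mat&, int)'
> DLT algorithm needs at least 6 points for pose estimation from 3D-2D point correspondences. (expected: 'count >= 6'), where
>     'count' is 5
> must be greater than or equal to
>     '6' is 6
```

Run:
```python
from h import *
o=bot.get_obs();print(np.round(o["joint_positions"],2),np.round(o["tool_pos"],1))
```

```text
[-0.76  0.19  1.46 -0.    1.5   0.81] [ 391.1 -268.5  306.1]
```

Request:
arm_command --targets '[{"x":2.5,"y":0,"z":-1,"roll":-0.12},{"x":5,"y":0,"z":-2,"roll":-0.24},{"x":7.5,"y":0,"z":-3,"roll":-0.36},{"x":10,"y":0,"z":-4,"roll":-0.48},{"x":12.5,"y":0,"z":-5,"roll":-0.6},{"x":14,"y":0,"z":-5,"roll":-0.72},{"x":15.5,"y":0,"z":-5,"roll":-0.84},{"x":16.8,"y":0,"z":-5,"roll":-0.96}]'

```text
time: 45.2
tool_pos: [559.9, -268.1, 255.5]
tcp_rot: [3.141, 0.002, -0.966]
contact_force: [-0.0, -0.6, 0.7]
grip_width: 92.0
```

Request:
arm_command --targets '[{"x":0,"y":0,"z":-2,"roll":-0.12},{"x":0,"y":0,"z":-4,"roll":-0.24},{"x":0,"y":0,"z":-6,"roll":-0.36},{"x":0,"y":0,"z":-8,"roll":-0.495},{"x":0,"y":0,"z":-8,"roll":-0.495},{"x":0,"y":0,"z":-8,"roll":-0.495}]'

```text
time: 45.7
tool_pos: [558.4, -268.1, 175.8]
tcp_rot: [3.139, 0.002, -1.452]
contact_force: [-0.1, 0.4, 0.5]
grip_width: 92.1
```

Run:
```python
from h import *
o=bot.get_obs();print(np.round(o["joint_positions"],2),np.round(o["tool_pos"],1),np.round(o["tcp_rot"],3))
c=snap('scene','s58.png',(100,160,260,300),5)
```

```text
[-0.57  0.54  1.29 -0.    1.32  2.45] [ 558.4 -268.1  175.8] [ 3.139e+00  2.000e-03 -1.452e+00]
```

View pics/s58.png

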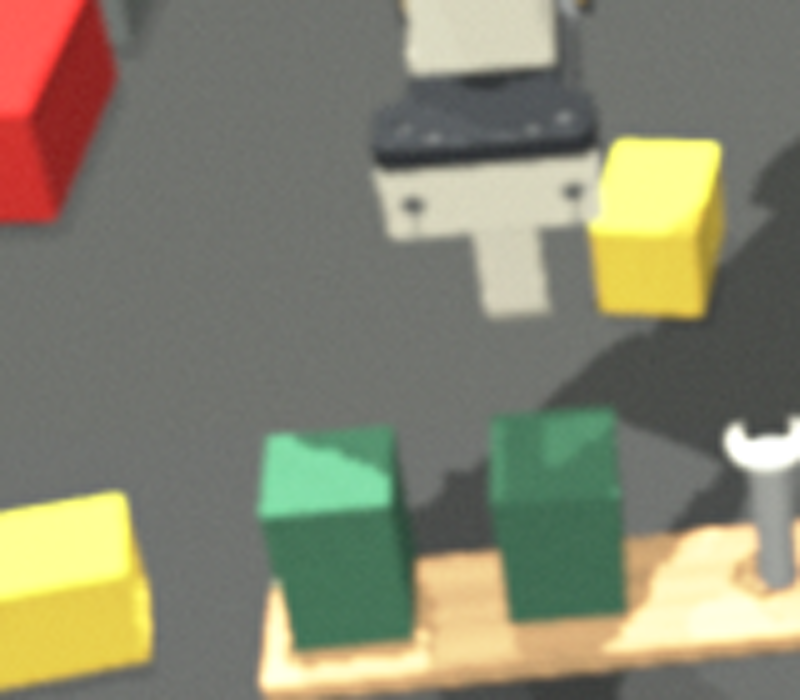

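Gripper now sits crosswise above tin B (crop 555,460). I'll go down and square it with the pads.

Request:
arm_command --targets '[{"x":0.1,"y":0,"z":-3,"roll":0},{"x":0.1,"y":0,"z":-6,"roll":0},{"x":0.1,"y":0,"z":-9,"roll":0},{"x":0.1,"y":0,"z":-11.5,"roll":0},{"x":0.1,"y":0,"z":-13.2,"roll":0},{"x":0.1,"y":0,"z":-13.2,"roll":0},{"x":0.1,"y":0,"z":-13.2,"roll":0}]'

```text
time: 46.33
tool_pos: [560.3, -268.8, 45.9]
tcp_rot: [-3.141, -0.0, -1.453]
contact_force: [0.4, -1.1, 0.1]
grip_width: 91.5
```

Request:
arm_command --fingers 0.5 --targets '[{"x":0,"y":0,"z":0,"roll":0},{"x":0,"y":0,"z":0,"roll":0},{"x":0,"y":0,"z":0,"roll":0},{"x":0,"y":0,"z":0,"roll":0},{"x":0,"y":0,"z":0,"roll":0},{"x":0,"y":0,"z":0,"roll":0},{"x":0,"y":0,"z":0,"roll":0}]'

```text
time: 46.92
tool_pos: [560.1, -268.5, 45.5]
tcp_rot: [-3.141, -0.001, -1.455]
contact_force: [0.3, -0.6, 1.8]
grip_width: 53.4
```

Run:
```python
from h import *
o=bot.get_obs();print(np.round(o["tool_pos"],1),o["grip_width"])
c=snap('scene','s59.png',(100,160,260,300),5)
```

```text
[ 560.1 -268.5   45.5] 53.38065875588225
```

View pics/s59.png

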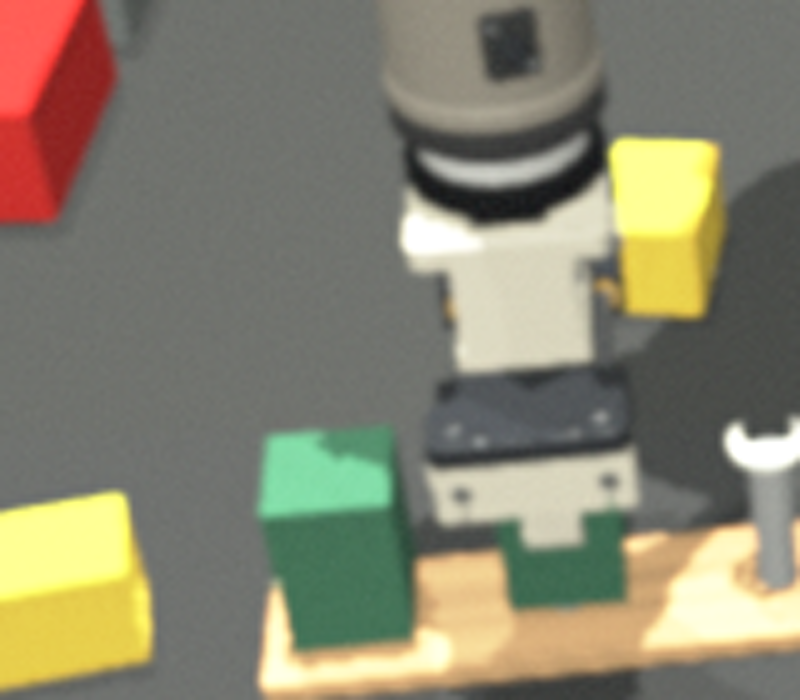

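Request:
arm_command --fingers 0.8 --targets '[{"x":0,"y":0,"z":0,"roll":0},{"x":0,"y":0,"z":0,"roll":0},{"x":0,"y":0,"z":0,"roll":0},{"x":0,"y":0,"z":0,"roll":0},{"x":0,"y":0,"z":0,"roll":0}]'

```text
time: 47.38
tool_pos: [559.5, -268.3, 44.8]
tcp_rot: [3.141, 0.0, -1.455]
contact_force: [0.2, -0.0, 0.1]
grip_width: 72.9
```

Run:
```python
from h import *
o=bot.get_obs();print(np.round(o["tool_pos"],1),o["grip_width"])
c=snap('scene','s60.png',(180,220,260,300),9)
```

```text
[ 559.5 -268.3   44.8] 72.89602454717165
```

View pics/s60.png

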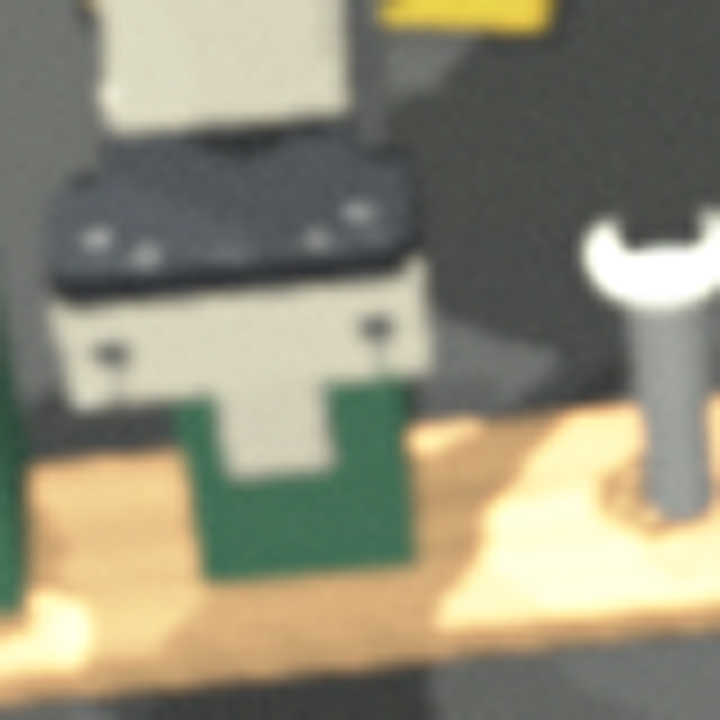

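Request:
arm_command --targets '[{"x":0,"y":0,"z":2,"roll":0},{"x":0,"y":0,"z":5,"roll":0},{"x":0,"y":0,"z":8,"roll":0},{"x":0,"y":0,"z":11,"roll":0},{"x":0,"y":0,"z":11,"roll":0}]'

```text
time: 47.85
tool_pos: [562.5, -270.1, 161.9]
tcp_rot: [-3.133, -0.007, -1.455]
contact_force: [-0.1, -0.1, 1.4]
grip_width: 73.7
```

Run:
```python
from h import *
c=snap('scene','s61.png',(140,220,240,300),8)
X=np.array([.993,.116]);Y=np.array([-.116,.993])
for P in ((559.4,-267.6),):
    for dx in(-6,0,6):
      o=np.array(P)+dx*X
      L=[np.r_[o-25*X-25*Y,97],np.r_[o-25*X+25*Y,97],np.r_[o+25*X-25*Y,97],np.r_[o+25*X+25*Y,97],np.r_[o+25*X-25*Y,22],np.r_[o+25*X+25*Y,22]]
      print(dx,[tuple(np.round((proj(c,q)-[140,220])*8).astype(int).tolist()) for q in L])
```

```text
-6 [(460, 162), (654, 144), (459, 286), (660, 267), (495, 503), (687, 483)]
0 [(460, 176), (655, 158), (458, 301), (660, 282), (495, 519), (688, 499)]
6 [(460, 191), (655, 172), (458, 317), (661, 297), (495, 534), (689, 514)]
```

View pics/s61.png

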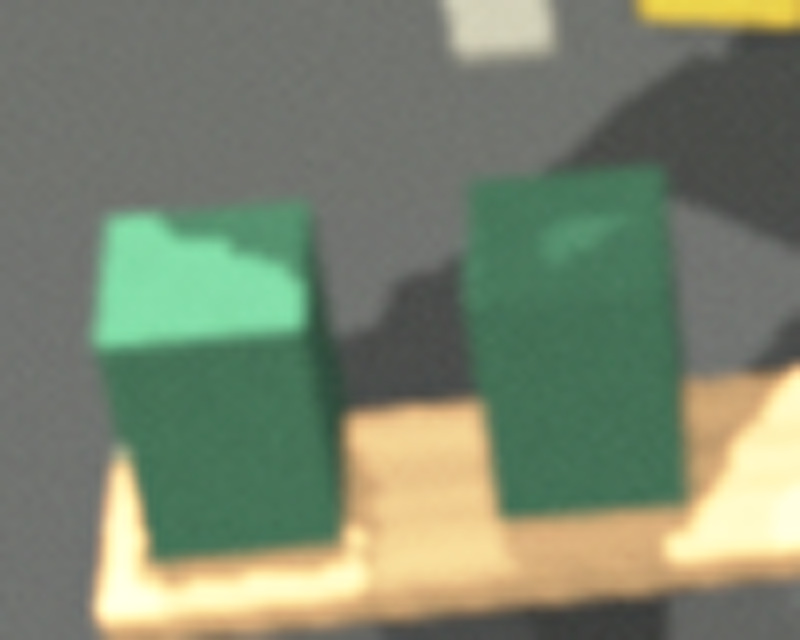

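Run:
```python
from h import *
c=snap('scene')
f=lambda px:tinpose(c,[(140+u/8,220+v/8) for u,v in px])
print(f([(470,180),(664,167),(467,308),(675,299),(503,520),(685,502)]))
im=c['img'][220:300,140:240].astype(float)
for x in (480,520,560,600,650): # intensity profile along columns
    col=im[:,int(x/8)-1:int(x/8)+2,1].mean(1); print(x,[int(v) for v in col[18:70]])
```

```text
(array([ 553.46398805, -266.32656589,   88.85427904]), array([-0.0372286 , -0.03288689, -0.99876548]), np.float64(2.8472882332742766))
480 [116, 116, 116, 115, 117, 119, 119, 119, 118, 120, 122, 123, 123, 124, 125, 126, 124, 123, 124, 123, 115, 112, 110, 111, 110, 110, 108, 108, 106, 104, 104, 112, 133, 148, 156, 166, 172, 174, 172, 172, 173, 178, 188, 195, 196, 195, 198, 205, 212, 217, 220, 221]
520 [116, 116, 117, 116, 117, 118, 120, 119, 119, 119, 120, 119, 120, 120, 122, 121, 121, 119, 120, 117, 114, 112, 113, 111, 111, 111, 112, 112, 112, 112, 112, 113, 112, 113, 113, 111, 113, 113, 114, 114, 113, 113, 113, 111, 112, 115, 130, 157, 173, 179, 182, 182]
560 [109, 100, 93, 98, 112, 118, 121, 120, 127, 138, 145, 145, 143, 137, 129, 122, 121, 120, 117, 115, 114, 114, 112, 112, 113, 112, 111, 111, 113, 112, 112, 113, 114, 113, 113, 112, 111, 112, 113, 113, 113, 112, 112, 112, 112, 119, 140, 164, 174, 178, 178, 173]
600 [76, 77, 88, 107, 118, 121, 119, 119, 125, 136, 137, 128, 124, 120, 119, 119, 120, 120, 118, 115, 111, 112, 111, 113, 112, 113, 113, 113, 113, 113, 113, 111, 112, 111, 114, 112, 113, 113, 112, 112, 114, 112, 113, 112, 113, 127, 153, 169, 176, 177, 176, 174]
650 [77, 80, 93, 109, 115, 116, 116, 118, 119, 119, 118, 118, 117, 117, 118, 119, 118, 118, 115, 115, 112, 112, 113, 114, 113, 113, 114, 113, 113, 113, 112, 113, 114, 113, 112, 113, 112, 112, 113, 114, 113, 111, 112, 111, 119, 140, 163, 172, 176, 176, 176, 171]
```

Request:
arm_command --fingers 1.0 --targets '[{"x":-1,"y":1,"z":3,"roll":0.12},{"x":-3,"y":3,"z":5,"roll":0.24},{"x":-5,"y":5,"z":7,"roll":0.36},{"x":-7,"y":7,"z":8,"roll":0.48},{"x":-9,"y":9,"z":8,"roll":0.6},{"x":-11,"y":10.5,"z":8,"roll":0.72},{"x":-13,"y":11.5,"z":8,"roll":0.84},{"x":-14.5,"y":12,"z":8,"roll":0.96}]'

```text
time: 48.62
tool_pos: [412.4, -146.5, 233.6]
tcp_rot: [-3.141, 0.004, -0.488]
contact_force: [0.8, 0.0, -0.5]
grip_width: 91.9
```

Request:
arm_command --targets '[{"x":-1,"y":0,"z":0,"roll":0.12},{"x":-2,"y":0,"z":0,"roll":0.24},{"x":-3,"y":0,"z":0,"roll":0.36},{"x":-4,"y":0,"z":0,"roll":0.48},{"x":-5,"y":0,"z":0,"roll":0.578},{"x":-5,"y":0,"z":0,"roll":0.578},{"x":-5,"y":0,"z":0,"roll":0.578}]'

```text
time: 49.2
tool_pos: [364.3, -148.2, 234.2]
tcp_rot: [-3.141, 0.001, 0.079]
contact_force: [0.4, 0.3, 1.0]
grip_width: 92.0
```

Run:
```python
from h import *
o=bot.get_obs();print(np.round(o["joint_positions"],2),np.round(o["tool_pos"],1),np.round(o["tcp_rot"],3))
c=snap('wrist','w62.png')
```

```text
[-0.58  0.07  1.79 -0.    1.28  0.91] [ 364.3 -148.2  234.2] [-3.141e+00  1.000e-03  7.900e-02]
```

View pics/w62.png

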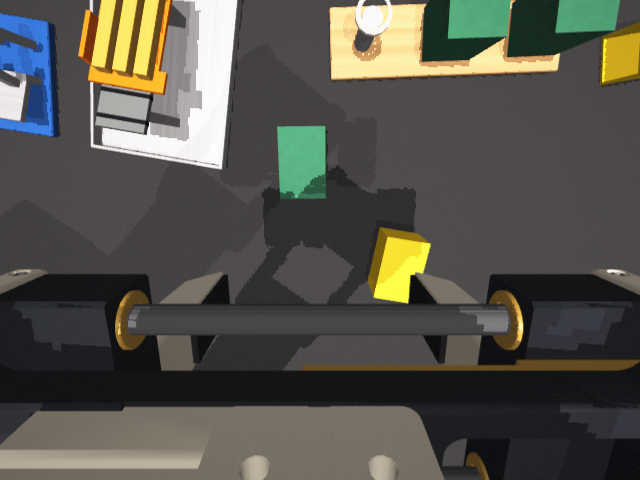

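Tin A is at (302,162) with its floor end away from the robot. The bits still lie on the cover (128,38).

Run:
```python
from h import *
w=snap('wrist')
h=cv2.cvtColor(w['img'],cv2.COLOR_BGR2HSV)
m=cv2.inRange(h,(55,90,30),(95,255,255));m[:110]=0;m[215:]=0;m[:,:260]=0;m[:,345:]=0
k=max(cv2.findContours(m,0,2)[0],key=cv2.contourArea)
r=cv2.minAreaRect(k);b=cv2.boxPoints(r)
P=np.array([onz(w,*p,50)[:2] for p in b]);print(b.round(0).tolist(),P.round(1),P.mean(0))
```

```text
[[277.0, 126.0], [325.0, 126.0], [325.0, 198.0], [277.0, 198.0]] [[ 457.5  -98.1]
 [ 461.4 -147.8]
 [ 386.9 -154.1]
 [ 382.7 -101.7]] [ 422.11887789 -125.41229593]
```

Request:
arm_command --targets '[{"x":2.5,"y":0.8,"z":-3,"roll":0},{"x":5,"y":1.6,"z":-6,"roll":0},{"x":7.5,"y":2.4,"z":-9.5,"roll":0},{"x":7.5,"y":2.4,"z":-13,"roll":0},{"x":7.5,"y":2.4,"z":-16.5,"roll":0},{"x":7.5,"y":2.4,"z":-19.5,"roll":0},{"x":7.5,"y":2.4,"z":-19.5,"roll":0}]'

```text
time: 49.88
tool_pos: [436.4, -122.4, 34.8]
tcp_rot: [-3.136, 0.01, 0.082]
contact_force: [-0.5, -0.2, -1.4]
grip_width: 91.4
```

Request:
arm_command --targets '[{"x":0,"y":0,"z":-2.1,"roll":0},{"x":0,"y":0,"z":-4.2,"roll":0},{"x":0,"y":0,"z":-4.2,"roll":0},{"x":0,"y":0,"z":-4.2,"roll":0}]'

```text
time: 50.22
tool_pos: [440.0, -124.4, -1.4]
tcp_rot: [-3.141, 0.001, 0.082]
contact_force: [-0.5, 0.3, 0.1]
grip_width: 91.9
```

Request:
arm_command --fingers 0.4 --targets '[{"x":0,"y":0,"z":0,"roll":0},{"x":0,"y":0,"z":0,"roll":0},{"x":0,"y":0,"z":0,"roll":0},{"x":0,"y":0,"z":0,"roll":0},{"x":0,"y":0,"z":0,"roll":0},{"x":0,"y":0,"z":0,"roll":0},{"x":0,"y":0,"z":0,"roll":0},{"x":0,"y":0,"z":0,"roll":0}]'

```text
time: 50.88
tool_pos: [439.8, -124.4, -1.8]
tcp_rot: [3.141, -0.0, 0.083]
contact_force: [-0.3, -0.0, 2.3]
grip_width: 50.1
```

Request:
arm_command --targets '[{"x":0,"y":0,"z":3,"roll":0},{"x":0,"y":0,"z":6,"roll":0},{"x":0,"y":0,"z":10,"roll":0},{"x":2,"y":-0.5,"z":13,"roll":0.01},{"x":5,"y":-1.3,"z":15,"roll":0.02},{"x":8.5,"y":-2.1,"z":15,"roll":0.03},{"x":12,"y":-3,"z":15,"roll":0.033},{"x":15.5,"y":-3.8,"z":15,"roll":0.033}]'

```text
time: 51.55
tool_pos: [596.1, -162.7, 148.5]
tcp_rot: [3.141, -0.0, 0.116]
contact_force: [0.2, -0.6, -0.9]
grip_width: 49.9
```

Request:
arm_command --targets '[{"x":3.4,"y":-0.83,"z":0,"roll":0},{"x":3.4,"y":-0.83,"z":-3,"roll":0},{"x":3.4,"y":-0.83,"z":-6,"roll":0},{"x":3.4,"y":-0.83,"z":-6.9,"roll":0},{"x":3.4,"y":-0.83,"z":-6.9,"roll":0},{"x":3.4,"y":-0.83,"z":-6.9,"roll":0}]'

```text
time: 52.05
tool_pos: [628.5, -170.6, 79.3]
tcp_rot: [-3.141, 0.001, 0.116]
contact_force: [0.0, -0.3, -0.4]
grip_width: 49.9
```

Run:
```python
from h import *
c=snap('scene','s63.png',(150,180,300,300),5)
```

```text
(no output)
```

View pics/s63.png

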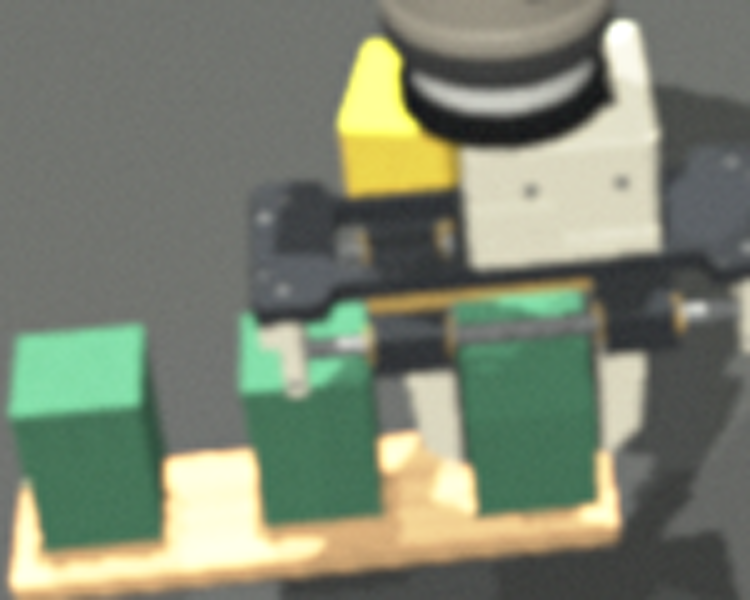

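Request:
arm_command --targets '[{"x":-1.2,"y":-0.14,"z":0.1,"roll":0},{"x":-2.48,"y":-0.29,"z":0.4,"roll":0},{"x":-3.6,"y":-0.42,"z":1.1,"roll":0},{"x":-4.67,"y":-0.55,"z":1.7,"roll":0},{"x":-4.67,"y":-0.55,"z":1.7,"roll":0},{"x":-4.67,"y":-0.55,"z":1.7,"roll":0}]'

```text
time: 52.6
tool_pos: [583.1, -176.7, 98.7]
tcp_rot: [3.139, -0.004, 0.115]
contact_force: [1.5, 0.1, -0.3]
grip_width: 49.5
```

Request:
arm_command --targets '[{"x":-1.3,"y":-0.15,"z":0.1,"roll":0},{"x":-2.6,"y":-0.3,"z":0.2,"roll":0},{"x":-3.5,"y":-0.41,"z":0.1,"roll":0},{"x":-4.4,"y":-0.51,"z":0.0,"roll":0},{"x":-4.4,"y":-0.51,"z":0.0,"roll":0},{"x":-4.4,"y":-0.51,"z":0.0,"roll":0}]'

```text
time: 53.1
tool_pos: [540.3, -181.9, 97.2]
tcp_rot: [3.139, -0.005, 0.115]
contact_force: [6.7, -0.4, -2.9]
grip_width: 49.6
```

Run:
```python
from h import *
c=snap('scene','s64.png',(150,180,300,300),5)
```

```text
(no output)
```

View pics/s64.png

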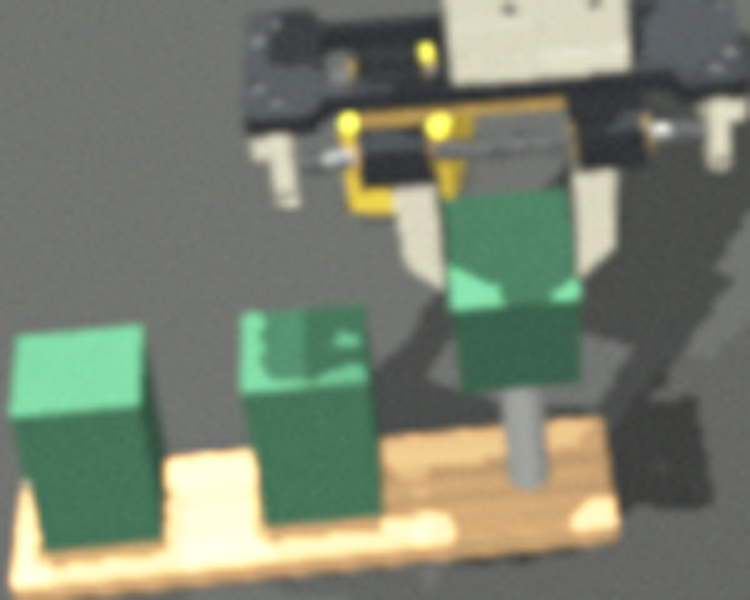

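Same stage as before, so I'll continue.

Request:
arm_command --targets '[{"x":-0.6,"y":-0.07,"z":-0.5,"roll":0},{"x":-1.2,"y":-0.14,"z":-1.0,"roll":0},{"x":-1.8,"y":-0.21,"z":-1.5,"roll":0},{"x":-2.4,"y":-0.28,"z":-1.9,"roll":0},{"x":-2.4,"y":-0.28,"z":-1.9,"roll":0},{"x":-2.4,"y":-0.28,"z":-1.9,"roll":0}]'

```text
time: 53.65
tool_pos: [518.1, -185.0, 78.8]
tcp_rot: [3.138, -0.008, 0.115]
contact_force: [10.4, 0.6, -4.0]
grip_width: 49.9
```

Run:
```python
from h import *
c=snap('scene','s65.png',(150,180,300,300),5)
```

```text
(no output)
```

View pics/s65.png

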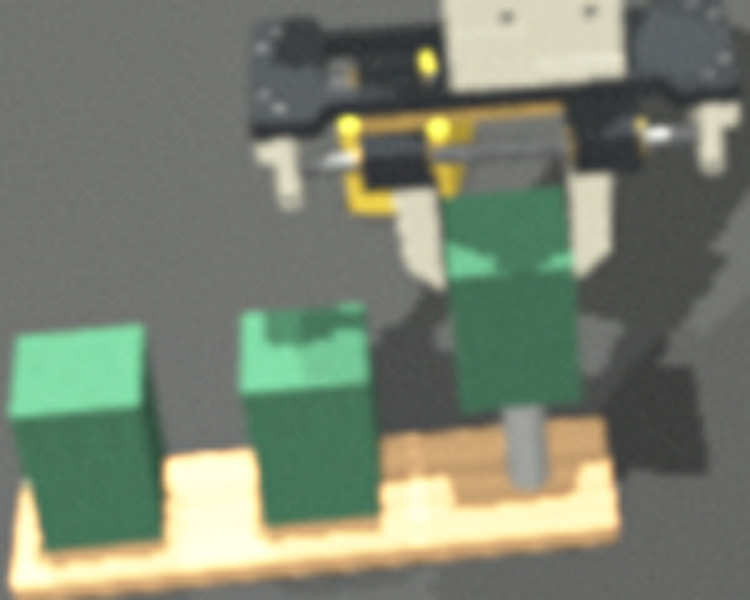

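Request:
arm_command --targets '[{"x":0.0,"y":0.0,"z":-0.4,"roll":0},{"x":0.2,"y":0.02,"z":-1.0,"roll":0},{"x":0.4,"y":0.05,"z":-1.7,"roll":0},{"x":0.5,"y":0.06,"z":-2.4,"roll":0},{"x":0.5,"y":0.06,"z":-2.4,"roll":0},{"x":0.5,"y":0.06,"z":-2.4,"roll":0}]'

```text
time: 54.2
tool_pos: [518.4, -183.1, 52.2]
tcp_rot: [-3.14, 0.002, 0.116]
contact_force: [0.9, -0.3, -1.2]
grip_width: 49.9
```

Request:
arm_command --targets '[{"x":0.15,"y":0.02,"z":-0.6,"roll":0},{"x":0.3,"y":0.03,"z":-1.2,"roll":0},{"x":0.3,"y":0.03,"z":-1.6,"roll":0},{"x":0.3,"y":0.03,"z":-1.6,"roll":0},{"x":0.3,"y":0.03,"z":-1.6,"roll":0}]'

```text
time: 54.62
tool_pos: [521.8, -183.1, 36.7]
tcp_rot: [-3.141, 0.001, 0.116]
contact_force: [-0.6, -0.7, -0.8]
grip_width: 49.8
```

Run:
```python
from h import *
c=snap('scene','s66.png',(150,180,300,300),5)
```

```text
(no output)
```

View pics/s66.png

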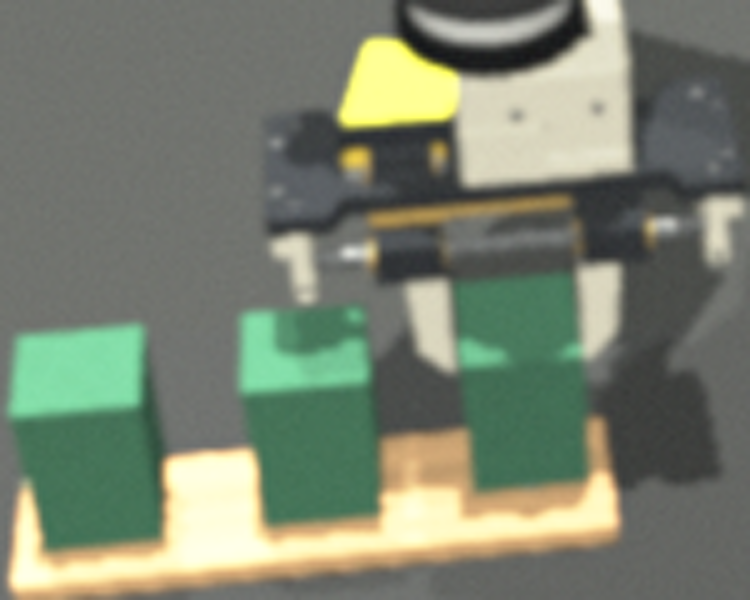

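Request:
arm_command --targets '[{"x":0.15,"y":0.02,"z":-0.3,"roll":0},{"x":0.15,"y":0.02,"z":-0.3,"roll":0},{"x":0.15,"y":0.02,"z":-0.3,"roll":0}]'

```text
time: 54.92
tool_pos: [523.6, -182.9, 34.1]
tcp_rot: [3.142, 0.0, 0.116]
contact_force: [-0.1, -0.2, -0.3]
grip_width: 49.5
```

Request:
arm_command --fingers 0.72 --targets '[{"x":0,"y":0,"z":0,"roll":0},{"x":0,"y":0,"z":0,"roll":0},{"x":0,"y":0,"z":0,"roll":0},{"x":0,"y":0,"z":0,"roll":0},{"x":0,"y":0,"z":0,"roll":0}]'

```text
time: 55.33
tool_pos: [523.6, -183.0, 34.2]
tcp_rot: [3.141, -0.0, 0.116]
contact_force: [-0.3, 0.1, -0.3]
grip_width: 66.2
```

Request:
arm_command --targets '[{"x":0,"y":0,"z":1,"roll":0},{"x":0,"y":0,"z":3,"roll":0},{"x":0,"y":0,"z":6,"roll":0},{"x":0,"y":0,"z":10,"roll":0},{"x":0,"y":0,"z":14,"roll":0},{"x":-2,"y":-1,"z":17,"roll":0},{"x":-5,"y":-3,"z":20,"roll":-0.1},{"x":-8,"y":-5,"z":23,"roll":-0.116}]'

```text
time: 56.0
tool_pos: [449.5, -228.4, 259.8]
tcp_rot: [3.14, -0.001, -0.003]
contact_force: [-0.0, -1.2, -0.4]
grip_width: 65.9
```

Request:
arm_command --fingers 1.0 --targets '[{"x":-3,"y":-1,"z":2,"roll":0},{"x":-6,"y":-2,"z":4,"roll":0},{"x":-6,"y":-3.5,"z":5,"roll":0},{"x":-6,"y":-3.5,"z":5,"roll":0},{"x":-6,"y":-3.5,"z":5,"roll":0}]'

```text
time: 56.42
tool_pos: [390.1, -263.8, 308.2]
tcp_rot: [3.141, -0.001, -0.002]
contact_force: [0.4, 0.5, -0.2]
grip_width: 90.9
```

Run:
```python
from h import *
print(bot.get_obs()["tool_pos"])
c=snap('scene','s67.png')
o=c['img'][180:300,150:300];cv2.imwrite('pics/s67c.png',cv2.resize(o,None,fx=5,fy=5,interpolation=2))
X=np.array([.993,.116]);Y=np.array([-.116,.993])
for P in ((549.2,-180),(559.4,-267.6),(569.8,-356.7)):
    for dx in(-6,0,6):
      q=np.array(P)+dx*X
      L=[np.r_[q-25*X-25*Y,97],np.r_[q-25*X+25*Y,97],np.r_[q+25*X-25*Y,97],np.r_[q+25*X+25*Y,97],np.r_[q+25*X-25*Y,22],np.r_[q+25*X+25*Y,22]]
      print(dx,[tuple(np.round((proj(c,r)-[150,180])*5).astype(int).tolist()) for r in L])
c=snap('wrist','w67.png')
```

```text
[ 390.06681708 -263.81916457  308.22398181]
-6 [(451, 281), (570, 270), (457, 358), (580, 346), (471, 493), (588, 481)]
0 [(451, 290), (571, 279), (458, 367), (582, 355), (471, 502), (590, 490)]
6 [(452, 299), (572, 288), (459, 377), (583, 365), (472, 512), (591, 500)]
-6 [(237, 301), (359, 290), (237, 379), (362, 367), (259, 514), (380, 502)]
0 [(237, 310), (359, 299), (237, 388), (363, 376), (259, 524), (380, 512)]
6 [(237, 319), (360, 308), (236, 398), (363, 386), (259, 534), (381, 521)]
-6 [(16, 321), (140, 310), (7, 401), (136, 388), (39, 537), (162, 524)]
0 [(15, 331), (139, 319), (6, 411), (135, 398), (39, 547), (162, 534)]
6 [(14, 340), (139, 328), (5, 421), (135, 408), (38, 557), (162, 544)]
```

View pics/s67c.png

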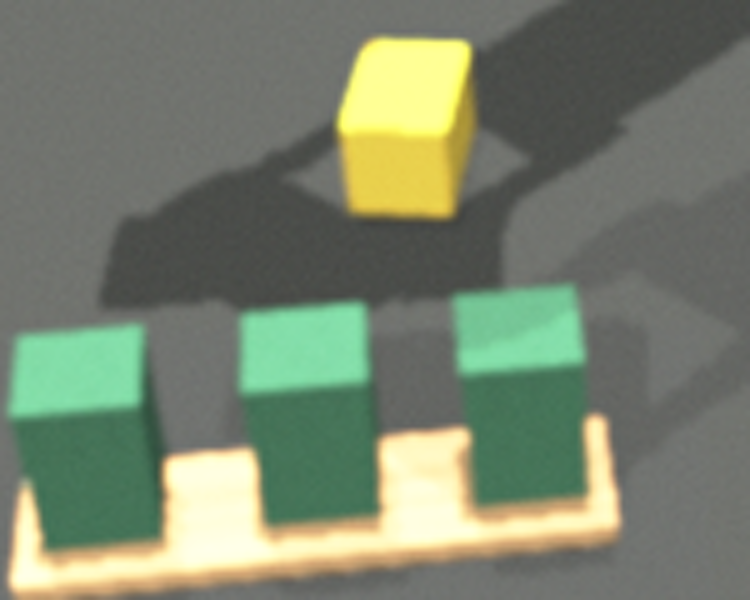

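View pics/s67.png

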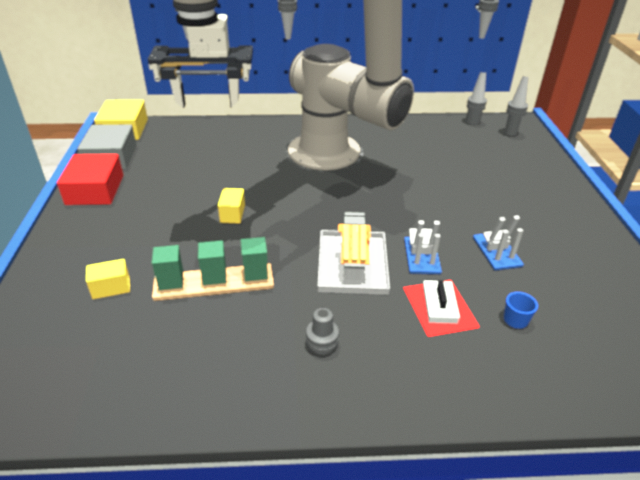

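View pics/w67.png

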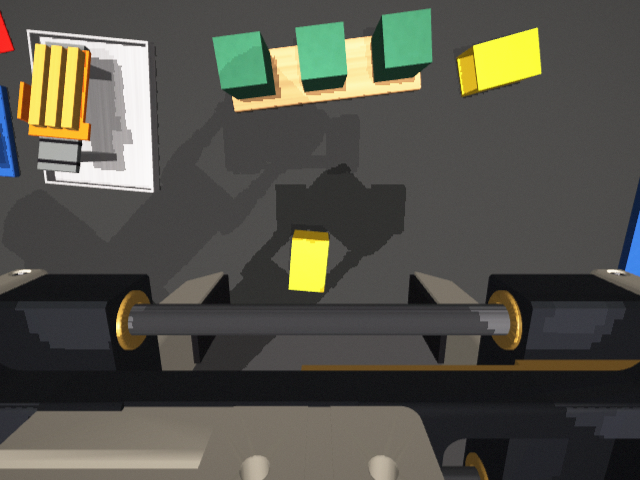

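All three tins match the projected corners of upright tins on their pegs. The bits lie on the cover and the rack is fin up on the red mat, so I'm handing in.

Run:
```python
from h import *
o=bot.get_obs();print(o["time"],np.round(o["contact_force"],1))
print(bot.close_job())
```

```text
56.5167 [-0.2  0.3  0.3]
the job is handed in; nothing more can be done
None
```

The job is done and handed in at 56.5 s of the 210 s allowed. No verdict was reported.

- **Rack and bits:** I shut the rack with the cover in its stand and turned both over onto the bed against its low-end stop. I then lifted the rack off by its fin and put it on the red mat, fin up.
- **Tins:** All three green tins hang upside down, one on each peg.

**Last checks:** In the final scene and wrist pictures, all three bits lie on the cover and the rack is fin up on the mat. The cover's centre was about 19 mm down the slope from the bed's centre when I laid it, which is within the 35 mm limit; I did not measure it again at the end. The visible corners of the three tins fall within a few pixels of where upright hung tins should appear. The pot and tool holder look untouched in the pictures, and the arm is clear of everything.

**One check failed on the way:** The middle tin first hung about 7–8° off vertical, close to the 8.7° limit. I squeezed it square with the gripper and let go, and it then measured about 3°. I saw no sign of the possible knock to a tin.

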